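Re-hang the lift-off mirror leaf on its stand

TASK

Put the loose steel mirror leaf back on its stand: with the leaf swung well out to the front, clear of the keeper lip, lower it gently so both its hinge sockets go fully home on the two upright hinge pins. Then swing it back gently under the lip until it lies against the rest, and leave it hanging there. Do not force or drop it, and leave the other things on the ledge where they are.

Things in the scene. Friction and masses are not known exactly. Their poses are not given: they have to be found in the camera images.
- leaf: Loose mirror leaf: upright steel plate 12 mm thick (its x), 120 wide (its y), 160 high (z up), 0.24 to 0.39 kg, mirror face to its -x; origin at the centre of the plate's underside. It starts upright in the wooden block. On its +y edge two straps 8 thick, 16 high carry two round sockets on one upright hinge axis, 86 mm from the origin; the plate's edge is 26 mm from that axis
- leaf_top (a point): Middle of the leaf's top edge (leaf frame 0, 0, 160 mm), axes as the leaf's. The plate can be pinched here, across its 12 mm
- socket (a point): Point on the leaf's hinge axis at the underside of its lower socket (leaf frame 0, 86, 20 mm); axes as the leaf's. Each socket is a tube of 23 mm outer and 13 mm inner diameter, 22 mm high, open at both ends; the upper one's underside is 90 mm higher (110 mm above the plate's underside)
- free_edge (a point): Middle of the leaf's free edge, opposite the sockets (leaf frame 0, -60, 80 mm); axes as the leaf's
- stand: Steel stand, screwed down; origin on the ledge, z up, front = -x. Base plate 8 mm thick, x -50 to 50, y -90 to 135 mm. The hung leaf runs from the pins towards -y; swung back to the rest, its axes lie along the stand's. Swinging its free edge to the stand's -x opens it; it turns freely, stays where left, (greased pins)
- axis_spot (a point): Fixed mark on the stand (stand frame 0, 75, 45 mm), the nominal place of the hinge axis, at the height where the lower socket's underside lies when home (leaf underside then at z = 25 mm). The real axis of both pins is up to 6 mm off this mark in the stand's x and up to 6 mm off in its y, differently each time: the post's slotted foot was clamped by hand; it does not give
- post_spot (a point): Nominal top of the hinge post (stand frame 0, 107, 140 mm), 22 mm square, off with the axis. Two 12 mm thick arms reach from it 32 mm to -y and end in collars (17 mm across, 14 high, tops at z = 45 and 135 mm), each with an upright flat-topped pin, 10 mm across, 18 high, rim bevelled 1 mm (tips at z = 63 and 153). Rigid. The lower socket must come in sideways, under the upper arm
- lip (a point): Front edge of the keeper lip's underside (stand frame -16, -55, 197 mm). The lip juts forward from the top of the rest, an upright 24 mm wide (y -67 to -43 mm) whose front face, at x = 6 mm, the leaf's back lies against when swung back; lip 6 mm thick. The hung leaf (top at 185 mm) swings in under it but cannot be lowered past it
- rack: Fixed wooden block 60 x 90 x 36 mm, origin under its centre on the ledge; a groove 15 mm wide and 20 deep along its y (floor at z = 16 mm) holds the leaf upright, the leaf's y along the block's y, leaf free to sit up to 12 mm off centre along the groove
- spray_can: Green spray can, 52 mm across, 170 high, upright; origin under its centre. Bystander
- pen_mug: White ceramic mug, 80 mm across, 90 high, with pens up to 150 high; handle to its +y; origin under its centre. Bystander
- soap_case: Blue plastic soap case, 68 x 98 x 38 mm; origin under its centre. Bystander
- lamp: White plastic battery lamp, 75 x 100 mm, 97 high, with a toggle switch; origin under its centre. Bystander
- jar: Small clear jar with a blue cap, 60 mm across, 55 high; origin under its centre. Bystander
- hairbrush: Wooden hairbrush lying bristles down, 30 mm wide, 205 long along its y, 27 high; origin on the ledge under its middle. Bystander
- padlock: Brass padlock lying flat, 45 x 48 x 22 mm, shackle to its +x (to 55 mm); origin under its body's centre. Bystander
Not all that is in view belongs to the job. What is meant by the leaf is not purple or red, and is the larger of those in its own colour.

How it is judged:
By the outcome, as a careful person would: the job done as asked, in the order asked, and still so for the second after the job is handed in, with the robot touching nothing.
It also fails if it takes over 72 s, if anything falls off the work surface, if the arm or the gripper's body presses on something with over 40 N, if the wrist force passes 120 N, or if a joint passes its speed limit or range.

ROBOT

A 6-joint arm with a two-finger parallel gripper is mounted at the origin on the work surface. World frame = base frame: x ahead of the robot, y to its left, z up, the work surface at z = 0. Lengths are in mm, angles in rad, forces in N, time in s.
With the tool pointing down it reaches from about 275 to 750 mm from the base axis. Payload 10.2 kg.
Tool frame: the origin (TCP) lies at the very end of the fingers, on their centre line; the grasp point (between the pads) lies 19 mm behind it; y points along the fingers, x is the direction in which the jaws open and shut, and the axes are right-handed (so a half turn about y gives the same grasp; the last joint's range is limited). The gripper opens to 85 mm and grips with 20 to 120 N. Pads are 22 mm wide; open, the fingers measure 114 mm over their backs; the gripper's body (76 mm by 85 mm) begins 54 mm behind the grasp point. The pads swing forward as they close: fully open they stand 13 mm farther back than shut.
Start: joints at [1.085, 0.313, 1.498, -0, 1.331, -0.223], TCP at [136.4, 506.977, 231.294] pointing down, gripper open.
Joint ranges: [-2.94, 2.94], [-0.97, 2.17], [0.19, 2.56], [-1.23, 4.37], [0.02, 3.11], [-2.88, 2.88]. Speed limits (rad/s): [2.39, 2.39, 3.01, 3.14, 3.14, 3.14].

INTERFACE

Orientations are given as a unit quaternion [w, x, y, z].
In Python, from rig import telemetry, imaging, ctrl gives the robot as it stands.
- The arm moves only by the shell command python3 -m handwheel 'ROWS' [FORCE]. ROWS is JSON, a list of rows, each an object with "delta_pos": the shift along the tool's x, y, z in cm, a list of three; "twist": the turn, a rotation vector about the tool's x, y, z in rad, a list of three; "jaw": the opening, from 0 (shut) to 1 (fully open). A call has exactly 10 rows; each row is the pose to reach, as a shift and turn from the pose commanded when the call began, along the tool's axes at that moment; what a row does not reach only later rows make up. A row lasts 1/12 s, in which the tool goes at most 41.7 mm and 7.16 degrees, less where a joint would pass 70% of its speed; a pose out of reach is approached as far as the arm can. A call with a gripper value outside its range is refused whole. The fingers move at their own pace and stop on an object; FORCE is the grip in N (left out, the last holds). Time passes only in rows, so rows that repeat a pose let the fingers close, or fill a call up. It gives the time, the measured TCP pose, the force and the opening at its end, in the units of the state.
- telemetry.sense(): the state, without advancing time (a new reading comes with each control period).
- imaging.capture(name): name is "scene" or "side" or "wrist"; returns a dict with "frame" (420x560x3 uint8, red, green, blue), "z_map" (420x560 float32, mm along the optical axis (not along the pixel's ray), 0 where there is no reading), "fx", "fy", "cx", "cy" (pixels), "rvec" (rotation vector, rad) and "tvec" (3), from world to camera coordinates, as OpenCV has them. Camera axes: x right, y down, z forward; pixel columns grow to the right and rows downward; lengths in mm; the calibration is good to about 2 mm. A picture is of the moment at which its call begins.
- ctrl.finish_job(): hands the job in, once; it reports no verdict.
The state is a dict: "time_s": time; "joints": joint angles; "dq": joint speeds; "tau": joint torques, N m; "eef_pos": TCP position; "ee_rot": TCP orientation; "force": force on the tool from outside, world axes, zero at the start; "wrist_torque": the same for the moment, N m; "grip_width": opening from 0.0 (shut) to 1.0 (fully open).
Only numpy, scipy, OpenCV 4.12 (cv2) and the standard library are available. Lean on these libraries where they do the work, as an engineer would, in place of code of your own. Each camera call takes 0.05 s, during which the arm holds its last target.

## Working session

There is one attempt and no reset: what is moved stays moved. The work goes in short steps, Python scripts to look and compute and a shell command to move; the robot and the scene stay as the last step left them, time stands still between calls to the robot, and variables do not carry over. Pictures are saved under pics/ and viewed, and the job is handed in when it is done.

```bash
ls; mkdir -p pics; python3 - <<'E'
from rig import telemetry, imaging
import cv2, pickle
print(telemetry.sense())
for n in ["scene","side","wrist"]:
    c=imaging.capture(n); pickle.dump(c,open(f"pics/{n}0.pkl","wb"))
    cv2.imwrite(f"pics/{n}0.png",cv2.cvtColor(c["frame"],cv2.COLOR_RGB2BGR))
    print(n,c["fx"],c["cx"],c["cy"],c["rvec"],c["tvec"])
E
```

```text
pics
{'time_s': 0.0, 'joints': array([ 1.08459802e+00,  3.13466764e-01,  1.49844064e+00, -2.13137949e-05,
        1.33099819e+00, -2.23380225e-01]), 'dq': array([ 0.00125517, -0.00034513, -0.00137467, -0.0011114 ,  0.00014957,
       -0.00075515]), 'tau': array([ 1.39056461e-03, -4.12259817e+01, -2.59752899e+01, -1.24017251e-05,
        4.06639912e-03, -1.89669157e-05]), 'eef_pos': array([136.27958046, 506.73607969, 230.72515873]), 'ee_rot': array([-0.56100308,  0.56140391,  0.42975611, -0.43059364]), 'force': array([-0.07417575,  0.20364282, -0.75121306]), 'wrist_torque': array([ 0.01254521,  0.04029017, -0.01229891]), 'grip_width': 1.0026539846386735}
scene 494.5941059524943 286.0337604176647 211.81234303288073 [ 2.02193064  1.49805078 -0.57923158] [-145.71626065 -299.30947848 1862.40323061]
side 398.7192284774174 290.4387973937376 212.3940625257307 [ 2.31925958 -0.48848591  0.21252071] [-459.71235127  256.50291602 1040.95815274]
wrist 313.09911325065445 282.6993138962105 209.42033034827165 [-2.29811303 -1.76415079 -0.25882678] [-524.81806945  -39.59203717  380.02000061]
```

View pics/scene0.png

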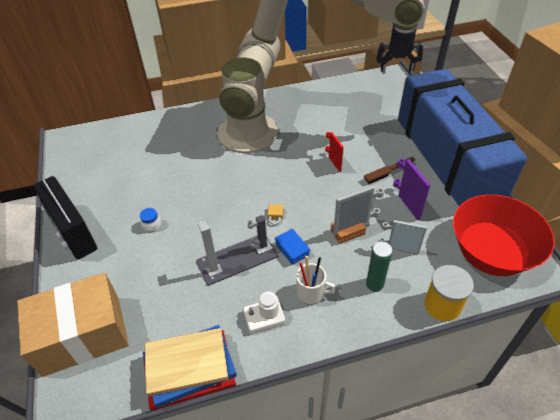

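View pics/side0.png

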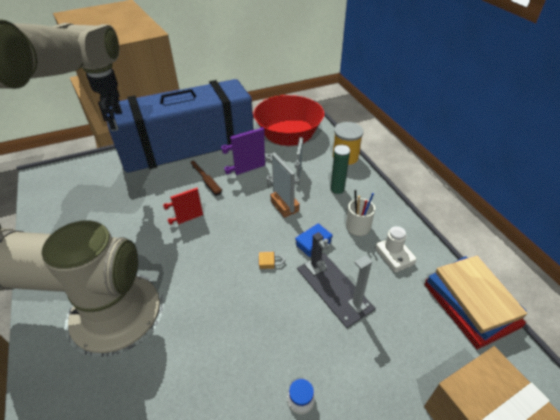

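View pics/wrist0.png

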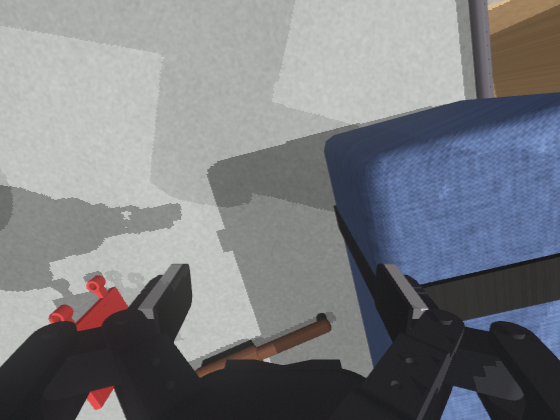

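Candidates in the scene view: red leaf (335,152), purple leaf (413,190), grey leaf in the wooden block (352,212) and a smaller grey one (407,237). By the description it should be the grey one in the block, so I'll check that in a close crop.

```bash
cat > h.py <<'E'
import numpy as np, cv2, pickle
from scipy.spatial.transform import Rotation as R
def load(n): return pickle.load(open(f"pics/{n}.pkl","rb"))
def cam(c):
    Rm=cv2.Rodrigues(np.array(c["rvec"],float))[0]; t=np.array(c["tvec"],float).ravel(); return Rm,t
def cloud(c):
    Rm,t=cam(c); z=c["z_map"].astype(float); v,u=np.mgrid[0:z.shape[0],0:z.shape[1]]
    P=np.stack([(u-c["cx"])/c["fx"]*z,(v-c["cy"])/c["fy"]*z,z],-1)
    W=(P-t)@Rm; W[z<=0]=np.nan; return W
def ray(c,u,v):
    Rm,t=cam(c); d=np.array([(u-c["cx"])/c["fx"],(v-c["cy"])/c["fy"],1.])
    return -Rm.T@t, Rm.T@d
def on_z(c,u,v,z):
    o,d=ray(c,u,v); return o+d*(z-o[2])/d[2]
def proj(c,p):
    Rm,t=cam(c); q=Rm@np.array(p,float)+t; return c["fx"]*q[0]/q[2]+c["cx"],c["fy"]*q[1]/q[2]+c["cy"]
def tri(c1,p1,c2,p2):
    o1,d1=ray(c1,*p1);o2,d2=ray(c2,*p2)
    s=np.linalg.lstsq(np.c_[d1,-d2],o2-o1,rcond=None)[0]
    a=o1+d1*s[0];b=o2+d2*s[1];return (a+b)/2,np.linalg.norm(a-b)
def tool():
    from rig import telemetry
    s=telemetry.sense(); q=s["ee_rot"]; return s,np.array(s["eef_pos"]),R.from_quat([q[1],q[2],q[3],q[0]]).as_matrix()
def grab(n,name):
    from rig import imaging
    c=imaging.capture(n); pickle.dump(c,open(f"pics/{name}.pkl","wb"));cv2.imwrite(f"pics/{name}.png",cv2.cvtColor(c["frame"],cv2.COLOR_RGB2BGR));return c
def crop(name,x0,y0,x1,y1,out,k=5):
    c=load(name);im=cv2.cvtColor(c["frame"],cv2.COLOR_RGB2BGR)[y0:y1,x0:x1]
    cv2.imwrite(f"pics/{out}.png",cv2.resize(im,None,fx=k,fy=k,interpolation=cv2.INTER_CUBIC))
E
python3 - <<'E'
from h import *
crop("scene0",300,140,440,260,"cs1",5)
crop("side0",210,120,350,230,"cd1",5)
crop("scene0",180,190,320,290,"cs2",5)
crop("side0",280,210,390,330,"cd2",5)
for n,pts in [("scene0",[(352,212),(407,237),(413,190),(335,152),(348,232),(240,260),(208,240),(263,225),(100,250)]),("side0",[(285,180),(248,150),(187,207),(330,290),(362,275)])]:
    W=cloud(load(n))
    for p in pts: print(n,p,W[p[1],p[0]].round(1))
E
```

```text
scene0 (352, 212) [566.9 188.4 100.5]
scene0 (407, 237) [678.7 318.2  67.8]
scene0 (413, 190) [533.3 403.6  93. ]
scene0 (335, 152) [264.1 249.5  60.1]
scene0 (348, 232) [587.7 173.   36.5]
scene0 (240, 260) [ 573.4 -160.5   11.2]
scene0 (208, 240) [ 589.4 -239.4  157.8]
scene0 (263, 225) [549.8 -78.2 116.9]
scene0 (100, 250) [ 4.014e+02 -5.604e+02 -5.000e-01]
side0 (285, 180) [558.5 167.8 125.6]
side0 (248, 150) [519.3 400.4  92.7]
side0 (187, 207) [261.1 243.5  57.8]
side0 (330, 290) [ 542.2 -175.6   10.2]
side0 (362, 275) [ 578.3 -246.2  148.1]
```

View pics/cs1.png

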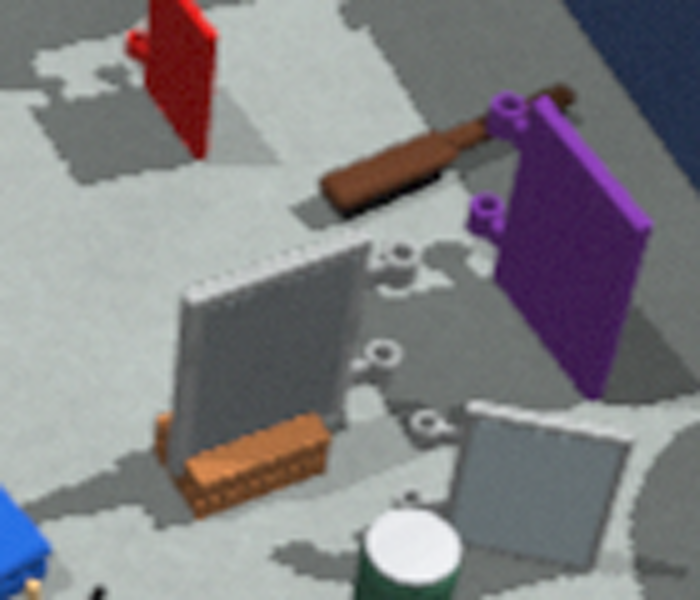

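View pics/cd1.png

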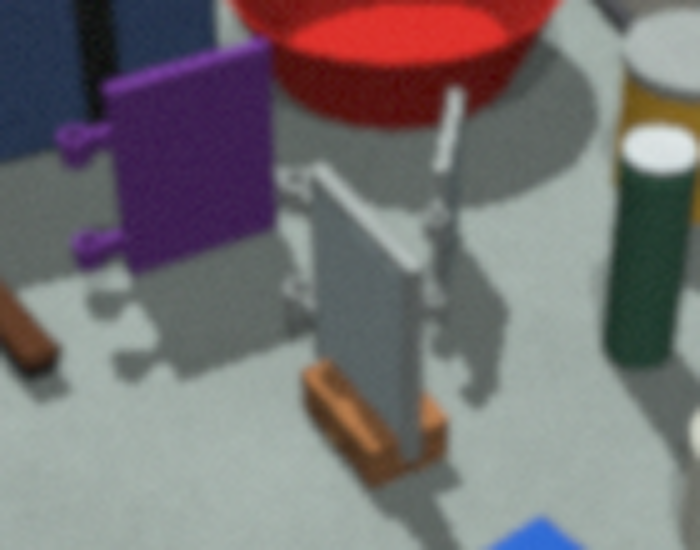

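View pics/cs2.png

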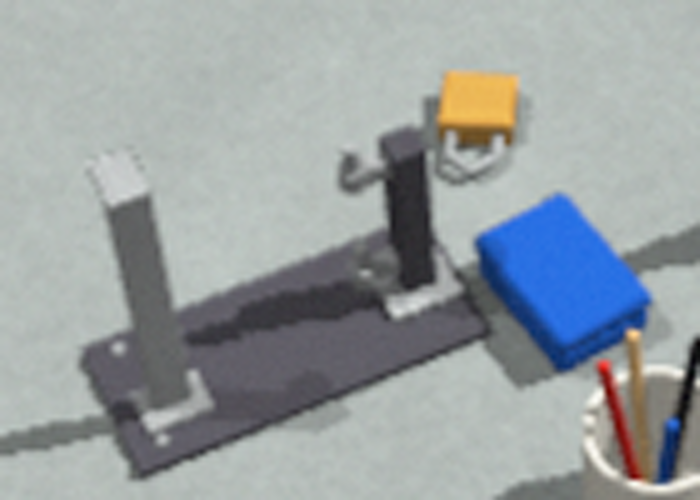

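View pics/cd2.png

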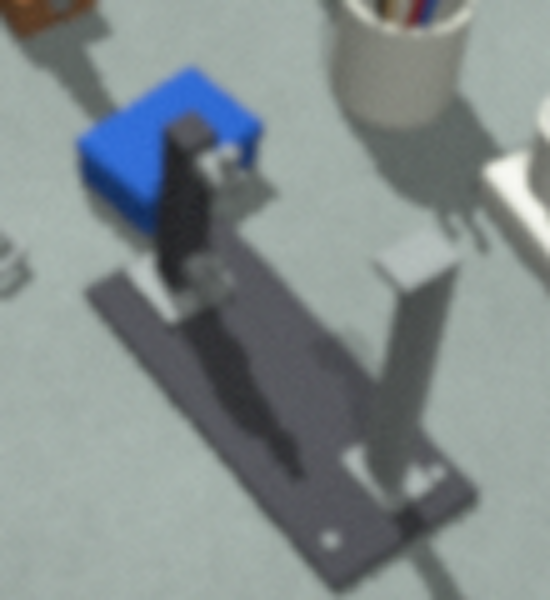

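The close crop confirms it: the grey leaf in the wooden block (crop 270,360) is clearly larger than the other grey one (crop 540,490). Now measuring the leaf and the stand.

```bash
python3 - <<'E'
from h import *
s,p,Rm=tool(); print("tool",p.round(1),"\n",Rm.round(3))
for n in ["scene0","side0"]:
    c=load(n);W=cloud(c).reshape(-1,3);W=W[~np.isnan(W).any(1)]
    box=lambda a,b:W[((W>=a)&(W<=b)).all(1)]
    # leaf plate
    L=box([500,100,60],[640,260,168]); 
    print(n,"leaf pts",len(L),"zmax",np.percentile(box([500,100,60],[640,260,260])[:,2],[90,97,99,100]).round(1))
    m=L[:,:2].mean(0);u,sv,vt=np.linalg.svd(L[:,:2]-m);print(" mean",m.round(1),"dir",vt[0].round(4),"perp sd",(sv[1]/len(L)**.5).round(2))
    T=box([500,80,169],[640,280,190]);print(" top n",len(T),T.mean(0).round(1) if len(T) else "")
    if len(T)>8:
        rr=cv2.minAreaRect(T[:,:2].astype(np.float32));print(" toprect",rr)
    K=box([500,80,25],[660,260,45]);
    if len(K)>8: print(" rack top rect",cv2.minAreaRect(K[:,:2].astype(np.float32)),np.median(K[:,2]))
    B=box([480,-320,4],[680,-40,13]);rr=cv2.minAreaRect(B[:,:2].astype(np.float32));print(" base",rr,len(B))
    P=box([500,-130,128],[620,-40,148]);print(" post top",len(P),cv2.minAreaRect(P[:,:2].astype(np.float32)))
    P=box([480,-320,185],[680,-180,215]);print(" lip top",len(P),cv2.minAreaRect(P[:,:2].astype(np.float32)),np.median(P[:,2]))
    P=box([500,-150,141],[620,-60,156]);print(" pin tip",P.round(1)[:20])
E
```

```text
tool [136.3 506.8 230.9] 
 [[ 0.26  -0.    -0.966]
 [ 0.966 -0.001  0.26 ]
 [-0.001 -1.     0.   ]]
scene0 leaf pts 881 zmax [174.8 177.4 178.7 180.6]
 mean [566.7 192.6] dir [ 0.0975 -0.9952] perp sd 7.23
 top n 177 [562.3 194.  175.1]
 toprect ((560.4158325195312, 194.25668334960938), (19.512279510498047, 119.00262451171875), 7.84108829498291)
 rack top rect ((590.862548828125, 199.38580322265625), (136.1752166748047, 88.68345642089844), 80.61927032470703) 35.52970768681722
 base ((579.2778930664062, -179.6776580810547), (198.1986083984375, 279.4936828613281), 0.2944377362728119) 1748
 post top 113 ((543.7888793945312, -96.48805236816406), (23.066877365112305, 51.27433395385742), 6.893477439880371)
 lip top 132 ((573.9047241210938, -241.6484832763672), (37.4714241027832, 24.649173736572266), 10.997684478759766) 202.44674667192123
 pin tip [[ 534.2  -72.8  141.5]
 [ 534.6  -84.6  141.7]
 [ 535.   -81.8  141.2]
 [ 543.2  -92.1  149.6]
 [ 540.4  -80.2  142.3]
 [ 543.   -77.8  144.4]
 [ 543.1 -115.   153.2]
 [ 542.8 -112.1  151.9]
 [ 543.3 -109.4  151.5]
 [ 540.9  -89.1  141.6]
 [ 542.
[... 738 characters left out ...]
44.1598510742188, -100.75963592529297), (22.842512130737305, 50.34902572631836), 11.629597663879395)
 lip top 153 ((573.0814819335938, -244.88458251953125), (34.62064743041992, 25.112577438354492), 8.773037910461426) 201.7434992601167
 pin tip [[ 548.4 -113.   151.4]
 [ 550.6 -114.2  151.6]
 [ 544.5 -114.9  151.3]
 [ 547.  -115.8  151.1]
 [ 548.5 -118.2  152.9]
 [ 550.8 -119.2  153. ]
 [ 544.  -116.2  149. ]
 [ 544.5 -120.3  153.1]
 [ 546.9 -121.2  153. ]
 [ 549.7 -121.4  151.9]
 [ 542.5 -119.2  149. ]
 [ 545.  -120.   148.7]
 [ 548.5 -119.2  146.2]
 [ 550.6 -120.5  146.6]
 [ 542.7 -119.3  145.1]
 [ 544.4 -121.4  146.6]
 [ 547.4 -121.4  145.2]
 [ 551.2 -120.1  141.9]
 [ 547.5 -121.8  141.6]]
```

```bash
cat >> h.py <<'E'
def plan(target,yaw=None):
    """print delta in tool cm, and twist about tool y for tool-x yaw (deg)"""
    s,p,Rm=tool(); d=Rm.T@(np.array(target)-p)/10
    y0=np.degrees(np.arctan2(Rm[1,0],Rm[0,0]))
    print("t",s["time_s"],"pos",p.round(1),"yaw",round(y0,2),"down",Rm[:,1].round(4),"F",s["force"].round(1),"M",s["wrist_torque"].round(2),"g",round(s["grip_width"],3))
    print(" delta cm",d.round(2),"twist y",None if yaw is None else round(np.radians(y0-yaw),3))
E
python3 - <<'E'
from h import *
plan([555,193,280],8)
c=load("wrist0");Rm,t=cam(c);_,p,T=tool();print("cam in tool",T.T@(-Rm.T@t-p), "axis in tool",(T.T@Rm.T[:,2]).round(3))
E
```

```text
t 0.15 pos [136.3 506.8 230.9] yaw 74.94 down [-4.e-04 -8.e-04 -1.e+00] F [-0.3 -0.3 -0. ] M [-0.05  0.   -0.04] g 0.996
 delta cm [-19.43  -4.9  -48.58] twist y 1.168
cam in tool [   0.25738755 -143.68449022   72.49041505] axis in tool [ 0.     0.957 -0.289]
```

```bash
python3 -m handwheel '[{"delta_pos":[-1.5,-0.5,-4],"twist":[0,0.1,0],"jaw":1},{"delta_pos":[-3,-1,-8],"twist":[0,0.2,0],"jaw":1},{"delta_pos":[-4.5,-1.5,-12],"twist":[0,0.3,0],"jaw":1},{"delta_pos":[-6,-2,-16],"twist":[0,0.4,0],"jaw":1},{"delta_pos":[-7.5,-2.5,-19.5],"twist":[0,0.5,0],"jaw":1},{"delta_pos":[-9,-3,-23],"twist":[0,0.6,0],"jaw":1},{"delta_pos":[-10.5,-3.5,-26.5],"twist":[0,0.7,0],"jaw":1},{"delta_pos":[-12,-4,-30],"twist":[0,0.8,0],"jaw":1},{"delta_pos":[-13.5,-4.5,-34],"twist":[0,0.9,0],"jaw":1},{"delta_pos":[-15,-4.9,-38],"twist":[0,1.0,0],"jaw":1}]'
python3 - <<'E'
from h import *
plan([561,193,280],8)
E
```

```text
time_s: 0.98
eef_pos: [463.5, 263.4, 280.4]
ee_rot: [0.699, -0.699, -0.107, 0.107]
force: [-0.0, 0.0, -0.5]
grip_width: 1.0
t 0.9833 pos [463.5 263.4 280.4] yaw 17.37 down [ 1.e-04  1.e-04 -1.e+00] F [-0.   0.  -0.5] M [ 0.04 -0.06 -0.01] g 1.0
 delta cm [ 7.2   0.04 -9.63] twist y 0.163
```

```bash
python3 -m handwheel '[{"delta_pos":[1.5,0,-2],"twist":[0,0.04,0],"jaw":1},{"delta_pos":[3,0,-4],"twist":[0,0.08,0],"jaw":1},{"delta_pos":[4.5,0,-6],"twist":[0,0.12,0],"jaw":1},{"delta_pos":[6,0,-8],"twist":[0,0.16,0],"jaw":1},{"delta_pos":[7.2,0,-9.6],"twist":[0,0.163,0],"jaw":1},{"delta_pos":[7.2,0,-9.6],"twist":[0,0.163,0],"jaw":1},{"delta_pos":[7.2,0,-9.6],"twist":[0,0.163,0],"jaw":1},{"delta_pos":[7.2,0,-9.6],"twist":[0,0.163,0],"jaw":1},{"delta_pos":[7.2,0,-9.6],"twist":[0,0.163,0],"jaw":1},{"delta_pos":[7.2,0,-9.6],"twist":[0,0.163,0],"jaw":1}]'
python3 - <<'E'
from h import *
c=grab("wrist","w1")
plan([561,193,230],8)
W=cloud(c);m=(W[...,2]>168)&(W[...,2]<184)&(abs(W[...,0]-561)<40)&(abs(W[...,1]-193)<90)
Q=W[m];print(len(Q),Q.mean(0)); 
print(cv2.minAreaRect(Q[:,:2].astype(np.float32)))
E
```

```text
time_s: 1.82
eef_pos: [559.4, 195.9, 280.3]
ee_rot: [0.705, -0.705, -0.052, 0.052]
force: [0.4, -0.2, -0.0]
grip_width: 0.996
t 1.8667 pos [559.5 195.9 280.3] yaw 8.37 down [ 3.e-04  1.e-04 -1.e+00] F [ 0.9 -0.7  1. ] M [0.04 0.06 0.04] g 1.002
 delta cm [ 0.11  5.03 -0.31] twist y 0.006
2077 [560.65559914 198.44237649 176.66271463]
((561.7357177734375, 193.9392852783203), (12.921294212341309, 119.9115219116211), 8.057868003845215)
```

View pics/w1.png

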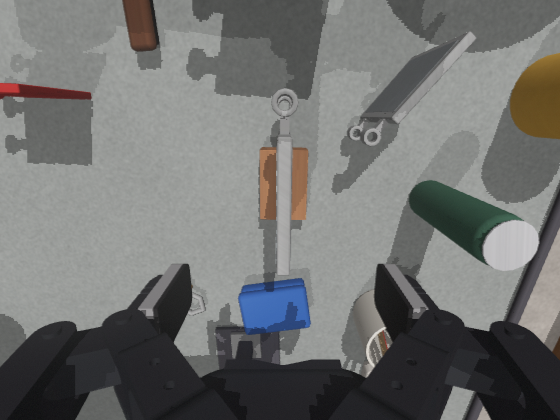

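The wrist view shows the leaf edge-on at u≈284, v 135–275, with its sockets at (285,102). It is centred between the fingers and clear of the soap case (275,305). Descending to grasp.

```bash
python3 -m handwheel '[{"delta_pos":[0.2,2,-0.2],"twist":[0,0.005,0],"jaw":1},{"delta_pos":[0.2,4,-0.2],"twist":[0,0.005,0],"jaw":1},{"delta_pos":[0.2,6,-0.2],"twist":[0,0.005,0],"jaw":1},{"delta_pos":[0.2,8,-0.2],"twist":[0,0.005,0],"jaw":1},{"delta_pos":[0.2,10,-0.2],"twist":[0,0.005,0],"jaw":1},{"delta_pos":[0.2,12,-0.2],"twist":[0,0.005,0],"jaw":1},{"delta_pos":[0.2,13,-0.2],"twist":[0,0.005,0],"jaw":1},{"delta_pos":[0.2,13.5,-0.2],"twist":[0,0.005,0],"jaw":1},{"delta_pos":[0.2,13.5,-0.2],"twist":[0,0.005,0],"jaw":1},{"delta_pos":[0.2,13.5,-0.2],"twist":[0,0.005,0],"jaw":0.6}]' 50
python3 -m handwheel '[{"delta_pos":[0,0,0],"twist":[0,0,0],"jaw":0.4},{"delta_pos":[0,0,0],"twist":[0,0,0],"jaw":0.3},{"delta_pos":[0,0,0],"twist":[0,0,0],"jaw":0.2},{"delta_pos":[0,0,0],"twist":[0,0,0],"jaw":0.1},{"delta_pos":[0,0,0],"twist":[0,0,0],"jaw":0},{"delta_pos":[0,0,0],"twist":[0,0,0],"jaw":0},{"delta_pos":[0,0,0],"twist":[0,0,0],"jaw":0},{"delta_pos":[0,0,0],"twist":[0,0,0],"jaw":0},{"delta_pos":[0,0,0],"twist":[0,0,0],"jaw":0},{"delta_pos":[0,0,0],"twist":[0,0,0],"jaw":0}]' 50
python3 - <<'E'
from h import *
plan([561,193,230],8)
E
```

```text
time_s: 2.7
eef_pos: [562.7, 193.7, 146.0]
ee_rot: [0.705, -0.705, -0.05, 0.049]
force: [0.0, -0.3, -1.2]
grip_width: 0.885
time_s: 3.53
eef_pos: [562.4, 193.6, 145.4]
ee_rot: [0.705, -0.705, -0.05, 0.049]
force: [-1.8, -0.3, 5.5]
grip_width: 0.134
t 3.5333 pos [562.4 193.6 145.4] yaw 8.02 down [ 5.e-04  1.e-04 -1.e+00] F [-1.8 -0.3  5.5] M [-0.06  0.36 -0.14] g 0.134
 delta cm [-0.14 -8.46 -0.04] twist y 0.0
```

```bash
python3 -m handwheel '[{"delta_pos":[0,-0.5,0],"twist":[0,0,0],"jaw":0},{"delta_pos":[0,-1,0],"twist":[0,0,0],"jaw":0},{"delta_pos":[0,-2,0],"twist":[0,0,0],"jaw":0},{"delta_pos":[0,-3,0],"twist":[0,0,0],"jaw":0},{"delta_pos":[0,-4,0],"twist":[0,0,0],"jaw":0},{"delta_pos":[0,-5.5,0],"twist":[0,0,0],"jaw":0},{"delta_pos":[0,-7,0],"twist":[0,0,0],"jaw":0},{"delta_pos":[0,-8.5,0],"twist":[0,0,0],"jaw":0},{"delta_pos":[0,-10,0],"twist":[0,0,0],"jaw":0},{"delta_pos":[0,-10,0],"twist":[0,0,0],"jaw":0}]' 60
python3 - <<'E'
from h import *
plan([561,193,230],8)
# wider region / stand from wrist1 & scene
c=grab("wrist","w2"); 
for n in ["scene0","side0"]:
    c=load(n);W=cloud(c)
    hsv=cv2.cvtColor(c["frame"],cv2.COLOR_RGB2HSV)
    H=W[...,2]
    # base plate: dark, height 5..12
    m=((H>3)&(H<13)&(hsv[...,2]<110)&(abs(W[...,0]-570)<130)&(abs(W[...,1]+170)<170)).astype(np.uint8)
    nn,lab,st,ce=cv2.connectedComponentsWithStats(m)
    k=1+st[1:,4].argmax();Q=W[lab==k];print(n,len(Q),cv2.minAreaRect(Q[:,:2].astype(np.float32)))
    P=W[(H>128)&(H<150)&(abs(W[...,0]-550)<60)&(W[...,1]>-100)&(W[...,1]<-60)];print(" post",np.percentile(P,[2,98],axis=0).round(0).tolist())
    m=((hsv[...,0]>105)&(hsv[...,0]<125)&(hsv[...,1]>180)&(abs(W[...,0]-600)<90)&(abs(W[...,1]+20)<120));Q=W[m];print(" soap",np.percentile(Q,[2,98],axis=0).round(0).tolist())
    m=((hsv[...,0]>12)&(hsv[...,0]<25)&(hsv[...,1]>170)&(abs(W[...,0]-470)<90)&(abs(W[...,1]+50)<100));Q=W[m];print(" padlock",np.percentile(Q,[2,98],axis=0).round(0).tolist())
E
```

```text
time_s: 4.37
eef_pos: [563.3, 193.7, 249.0]
ee_rot: [0.706, -0.705, -0.052, 0.047]
force: [0.7, -0.7, -4.0]
grip_width: 0.133
t 4.3667 pos [563.3 193.7 249. ] yaw 8.03 down [ 6.2e-03  8.0e-04 -1.0e+00] F [ 0.7 -0.7 -4. ] M [ 0.   -0.07  0.01] g 0.133
 delta cm [-0.25  1.9  -0.04] twist y 0.0
scene0 1385 ((560.2625732421875, -159.42849731445312), (99.92707824707031, 239.39138793945312), 9.322578430175781)
 post [[531.0, -99.0, 130.0], [554.0, -71.0, 145.0]]
 soap [[535.0, -39.0, 11.0], [628.0, 35.0, 43.0]]
 padlock [[436.0, -21.0, 10.0], [436.0, -21.0, 10.0]]
side0 1954 ((558.6654052734375, -169.92135620117188), (100.47346496582031, 224.92361450195312), 9.805682182312012)
 post [[530.0, -99.0, 129.0], [554.0, -75.0, 141.0]]
 soap [[527.0, -45.0, 15.0], [618.0, 27.0, 40.0]]Traceback (most recent call last):
  File "<stdin>", line 15, in <module>
    return _quantile_unchecked(
        a, q, axis, out, overwrite_input, method, keepdims, weights)
    return _ureduce(a,
                    func=_quantile_ureduce_func,
    ...<5 lines>...
                    overwrite_input=overwrite_input,
                    method=method)
    r = func(a, **kwargs)
    result = _quantile(arr,
                       quantiles=q,
    ...<2 lines>...
                       out=out,
                       weights=wgt)
    slices_having_nans = np.isnan(arr[-1, ...])
                                  ~~~^^^^^^^^^
IndexError: index -1 is out of bounds for axis 0 with size 0
```

View pics/w2.png

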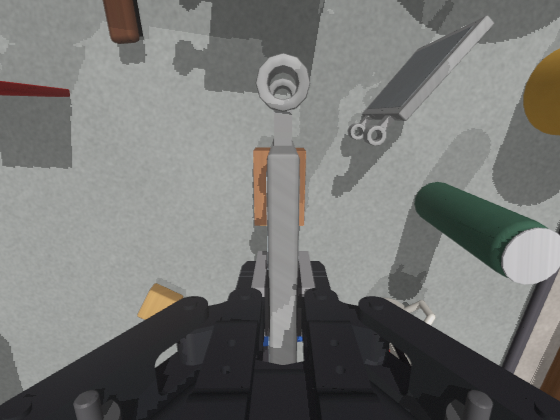

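```bash
python3 -m handwheel '[{"delta_pos":[-0.5,-1,-1.5],"twist":[0,0.02,0],"jaw":0},{"delta_pos":[-1.5,-2,-4],"twist":[0,0.08,0],"jaw":0},{"delta_pos":[-2.5,-3,-7],"twist":[0,0.15,0],"jaw":0},{"delta_pos":[-3.7,-4,-10],"twist":[0,0.22,0],"jaw":0},{"delta_pos":[-5,-4.5,-13],"twist":[0,0.3,0],"jaw":0},{"delta_pos":[-6.2,-4.5,-16],"twist":[0,0.38,0],"jaw":0},{"delta_pos":[-7.5,-4.5,-19],"twist":[0,0.46,0],"jaw":0},{"delta_pos":[-8.6,-4.5,-22],"twist":[0,0.54,0],"jaw":0},{"delta_pos":[-9.5,-4.5,-24.5],"twist":[0,0.61,0],"jaw":0},{"delta_pos":[-10,-4.5,-26],"twist":[0,0.64,0],"jaw":0}]' 60
python3 - <<'E'
from h import *
plan([467,-214,285],-40)
E
```

```text
time_s: 5.25
eef_pos: [498.5, -80.2, 289.2]
ee_rot: [-0.684, 0.685, -0.177, 0.176]
force: [0.8, 0.5, -3.0]
grip_width: 0.131
t 5.25 pos [498.5 -80.2 289.2] yaw -28.97 down [-1.4e-03 -1.0e-04 -1.0e+00] F [ 0.8  0.5 -3. ] M [ 0.09 -0.05  0.05] g 0.131
 delta cm [  3.72   0.43 -13.24] twist y 0.193
```

```bash
python3 -m handwheel '[{"delta_pos":[0.4,0,-1.5],"twist":[0,0.02,0],"jaw":0},{"delta_pos":[1,0,-3.5],"twist":[0,0.05,0],"jaw":0},{"delta_pos":[1.7,0.1,-6],"twist":[0,0.09,0],"jaw":0},{"delta_pos":[2.4,0.2,-8.5],"twist":[0,0.13,0],"jaw":0},{"delta_pos":[3,0.3,-11],"twist":[0,0.16,0],"jaw":0},{"delta_pos":[3.5,0.4,-12.5],"twist":[0,0.18,0],"jaw":0},{"delta_pos":[3.7,0.4,-13.2],"twist":[0,0.193,0],"jaw":0},{"delta_pos":[3.7,0.4,-13.2],"twist":[0,0.193,0],"jaw":0},{"delta_pos":[3.7,0.4,-13.2],"twist":[0,0.193,0],"jaw":0},{"delta_pos":[3.7,0.4,-13.2],"twist":[0,0.193,0],"jaw":0}]' 60
python3 - <<'E'
from h import *
plan([467,-214,285],-40)
c=grab("wrist","w3");grab("scene","s3");grab("side","d3")
E
```

```text
time_s: 6.08
eef_pos: [468.9, -210.4, 286.0]
ee_rot: [0.665, -0.665, 0.24, -0.24]
force: [0.3, 0.3, -4.2]
grip_width: 0.132
t 6.0833 pos [ 468.9 -210.4  286. ] yaw -39.62 down [-1.e-04  5.e-04 -1.e+00] F [ 0.3  0.3 -4.2] M [-0.05  0.03  0.03] g 0.132
 delta cm [ 0.08  0.1  -0.4 ] twist y 0.007
```

View pics/w3.png

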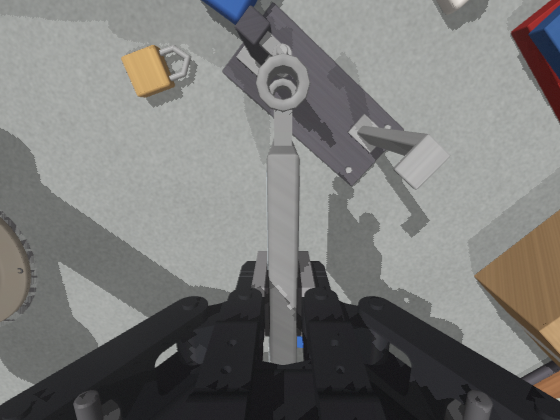

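View pics/s3.png

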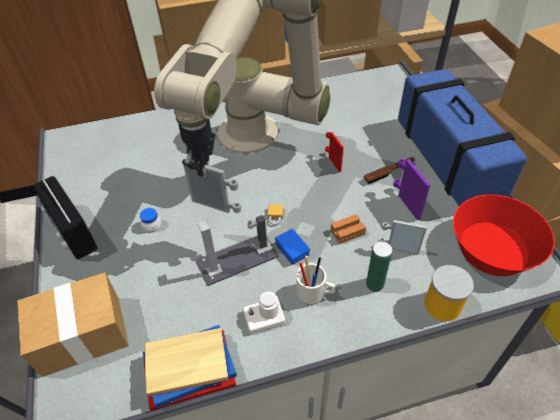

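```bash
python3 - <<'E'
from h import *
crop("w3",220,0,360,120,"w3c",5)
c=load("w3");W=cloud(c);s,p,T=tool()
u0=p[2]-129.4
m=(abs(W[...,2]-(u0+132))<5)&(np.hypot(W[...,0]-p[0]-86*T[0,2],W[...,1]-p[1]-86*T[1,2])<20)
Q=W[m];print("socket top pts",len(Q),np.median(Q[:,2]),"exp",u0+132)
el=cv2.minEnclosingCircle(Q[:,:2].astype(np.float32));print(el, "model",p[:2]+86*T[:2,2])
v,u=np.where(m);print("px",u.min(),u.max(),v.min(),v.max(), cv2.fitEllipse(np.c_[u,v].astype(np.float32)[cv2.convexHull(np.c_[u,v].astype(np.int32),returnPoints=False).ravel()]))
for lo,hi in [(146,160),(128,141)]:
    m=(W[...,2]>lo)&(W[...,2]<hi)&(np.hypot(W[...,0]-548,W[...,1]+116)<30)
    v,u=np.where(m);Q=W[m];print(lo,len(Q),np.c_[u,v,Q.round(1)][:60:2].tolist())
E
```

```text
socket top pts 2137 289.18379095838037 exp 288.7559152733504
((522.1226806640625, -147.4793701171875), 16.510738372802734) model [ 523.80746244 -144.35385246]
px 256 309 53 135 ((282.1403503417969, 93.15739440917969), (54.39900588989258, 83.71463012695312), 1.3668906688690186)
146 106 [[279.0, 44.0, 549.1, -110.3, 154.1], [281.0, 44.0, 550.3, -111.3, 153.7], [283.0, 44.0, 551.3, -112.6, 155.9], [278.0, 45.0, 548.0, -110.3, 153.8], [281.0, 45.0, 549.9, -111.8, 153.9], [283.0, 45.0, 551.0, -112.9, 154.2], [285.0, 45.0, 552.3, -113.9, 154.1], [278.0, 46.0, 547.5, -110.9, 154.1], [280.0, 46.0, 548.8, -111.8, 153.4], [282.0, 46.0, 550.1, -112.8, 153.4], [284.0, 46.0, 551.1, -114.1, 155.0], [286.0, 46.0, 552.4, -115.0, 154.2], [278.0, 47.0, 547.0, -111.5, 154.5], [280.0, 47.0, 548.3, -112.5, 154.1], [282.0, 47.0, 549.6, -113.4, 153.7], [284.0, 47.0, 550.9, -114.4, 153.3], [286.0, 47.0, 552.0, -115.5, 154.3], [276.0, 48.0, 545.5, -110.8, 152.9], [278.0, 48.0, 546.6, -112.0, 154.2], [280.0, 48.0, 547.7, -113.2, 155.3], [282.0, 48.0, 549.1, -114.0, 153.9], [284.0, 48.0, 550.3, -115.1, 154.2],
[... 685 characters left out ...]
, -89.6, 140.7], [268.0, 25.0, 552.7, -91.5, 139.8], [258.0, 26.0, 545.8, -87.1, 140.8], [260.0, 26.0, 547.1, -88.0, 140.3], [267.0, 26.0, 551.7, -91.4, 139.3], [270.0, 26.0, 554.4, -91.6, 132.6], [261.0, 27.0, 547.3, -89.1, 140.6], [263.0, 27.0, 548.6, -90.1, 140.3], [265.0, 27.0, 549.8, -91.2, 140.3], [268.0, 27.0, 551.9, -92.4, 138.9], [270.0, 27.0, 554.1, -91.9, 131.2], [259.0, 28.0, 545.6, -88.5, 140.1], [262.0, 28.0, 547.5, -90.1, 140.0], [265.0, 28.0, 549.3, -91.8, 140.6], [267.0, 28.0, 550.7, -92.6, 139.6], [269.0, 28.0, 552.6, -92.6, 134.3], [256.0, 29.0, 543.2, -87.6, 140.3], [264.0, 29.0, 548.3, -91.5, 139.4], [266.0, 29.0, 549.4, -92.9, 140.9], [268.0, 29.0, 551.4, -92.7, 134.7]]
```

View pics/w3c.png

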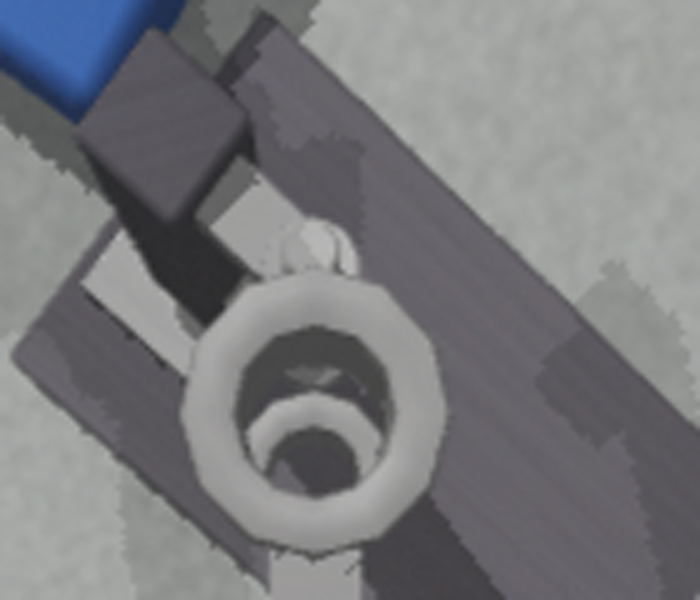

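The pin tip at about (283,49) is half hidden by the upper socket (282,80), so I'll back off 22 mm and measure it clear.

```bash
python3 -m handwheel '[{"delta_pos":[0,0,-0.5],"twist":[0,0,0],"jaw":0},{"delta_pos":[0,0,-1],"twist":[0,0,0],"jaw":0},{"delta_pos":[0,0,-1.5],"twist":[0,0,0],"jaw":0},{"delta_pos":[0,0,-2],"twist":[0,0,0],"jaw":0},{"delta_pos":[0,0,-2.2],"twist":[0,0,0],"jaw":0},{"delta_pos":[0,0,-2.2],"twist":[0,0,0],"jaw":0},{"delta_pos":[0,0,-2.2],"twist":[0,0,0],"jaw":0},{"delta_pos":[0,0,-2.2],"twist":[0,0,0],"jaw":0},{"delta_pos":[0,0,-2.2],"twist":[0,0,0],"jaw":0},{"delta_pos":[0,0,-2.2],"twist":[0,0,0],"jaw":0}]'
python3 - <<'E'
from h import *
c=grab("wrist","w4");plan([0,0,0],-40)
crop("w4",220,0,360,120,"w4c",5)
E
```

```text
time_s: 7.07
eef_pos: [454.7, -228.2, 286.0]
ee_rot: [0.665, -0.665, 0.24, -0.24]
force: [-0.3, 0.7, -4.2]
grip_width: 0.13
t 7.1167 pos [ 454.8 -228.2  286. ] yaw -39.69 down [ 0.  0. -1.] F [-0.  -0.1 -3.3] M [-0.01  0.05 -0.01] g 0.128
 delta cm [-49.57  28.6  -11.48] twist y 0.005
```

View pics/w4c.png

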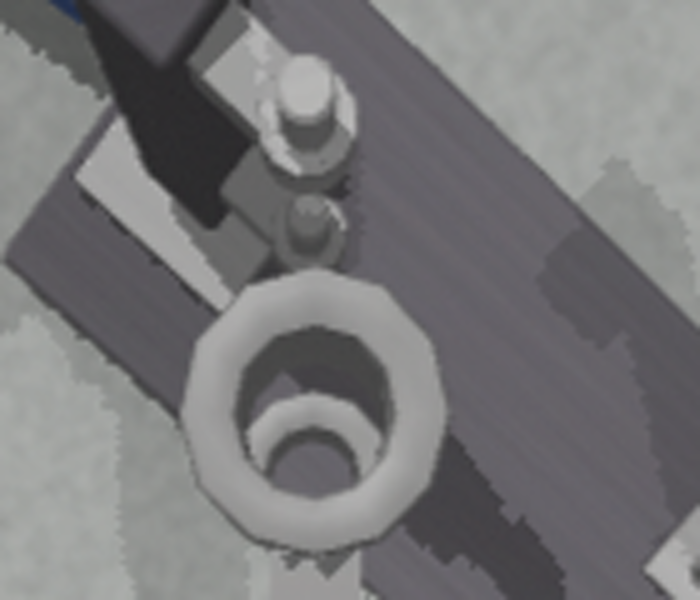

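```bash
python3 - <<'E'
from h import *
c=load("w4");s,p,T=tool();W=cloud(c)
zt=p[2]-129.4+132
a=on_z(c,220+307/5-.4,86/5-.4,153);b=on_z(c,220+309/5-.4,207/5-.4,63)
k=on_z(c,220+315/5-.4,410/5-.4,zt)
print("pin up",a,"pin low",b,"socket",k,"model",p[:2]+86*T[:2,2])
Q=W[(abs(W[...,2]-153)<3)&(np.hypot(W[...,0]-a[0],W[...,1]-a[1])<9)];print("cloud pin",len(Q),Q.mean(0),cv2.minEnclosingCircle(Q[:,:2].astype(np.float32)))
v,u=np.where((abs(W[...,2]-153)<3)&(np.hypot(W[...,0]-a[0],W[...,1]-a[1])<9));print(u.mean(),v.mean(),u.min(),u.max(),v.min(),v.max())
m=(abs(W[...,2]-zt)<3)&(np.hypot(W[...,0]-k[0],W[...,1]-k[1])<12.5);Q=W[m];print("sock",len(Q),cv2.minEnclosingCircle(Q[:,:2].astype(np.float32)),np.median(Q[:,2]),zt)
# lower socket top ring: hole inner visible
zl=zt-90
print("low socket", on_z(c,220+314/5-.4,440/5-.4,zl))
E
```

```text
pin up [ 548.55984318 -114.47309949  153.        ] pin low [ 549.28847048 -113.45419225   63.        ] socket [ 511.57348471 -161.26096392  288.64933633] model [ 509.6800292  -162.05530059]
cloud pin 149 [ 547.73462645 -115.09102539  153.81608844] ((547.8363647460938, -114.95764923095703), 4.940408706665039)
280.6845637583893 17.93288590604027 275 286 11 25
sock 1713 ((511.06634521484375, -161.8963165283203), 11.706657409667969) 289.4532689285083 288.6493363340626
low socket [ 514.33304363 -157.600096    198.64933633]
```

```bash
python3 -m handwheel '[{"delta_pos":[0,2,0],"twist":[0,0,0],"jaw":0},{"delta_pos":[0,4,0],"twist":[0,0,0],"jaw":0},{"delta_pos":[0,6,0],"twist":[0,0,0],"jaw":0},{"delta_pos":[0,8,0],"twist":[0,0,0],"jaw":0},{"delta_pos":[0,9.6,0],"twist":[0,0,0],"jaw":0},{"delta_pos":[0,9.6,0.8],"twist":[0,0,0],"jaw":0},{"delta_pos":[-0.1,9.6,2],"twist":[0,0,0],"jaw":0},{"delta_pos":[-0.1,9.6,3],"twist":[0,0,0],"jaw":0},{"delta_pos":[-0.1,9.6,3.5],"twist":[0,0,0],"jaw":0},{"delta_pos":[-0.1,9.6,3.5],"twist":[0,0,0],"jaw":0}]'
python3 - <<'E'
from h import *
c=grab("wrist","w5");plan([491.9,-181.3,189],-40)
crop("w5",220,0,360,120,"w5c",5)
E
```

```text
time_s: 7.95
eef_pos: [477.4, -199.7, 191.0]
ee_rot: [-0.665, 0.665, -0.239, 0.24]
force: [-0.7, -0.2, -4.8]
grip_width: 0.131
t 8.0 pos [ 476.9 -200.3  190.8] yaw -39.62 down [ 1.e-03 -9.e-04 -1.e+00] F [ 0.  -0.7 -4.1] M [-0.1   0.04  0.  ] g 0.127
 delta cm [-0.05  0.18  2.42] twist y 0.007
```

View pics/w5c.png

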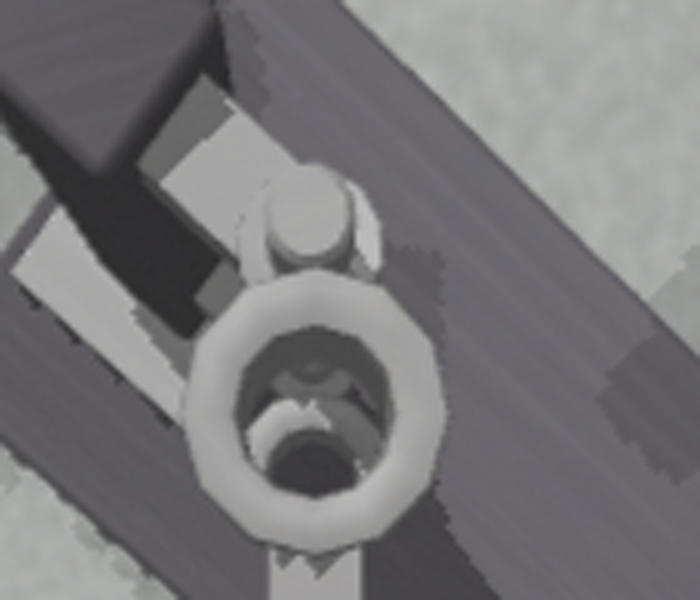

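```bash
cat > m.py <<'E'
from h import *
import sys
def meas(name,pin=(548.3,-114.7)):
    c=load(name);s,p,T=tool();W=cloud(c);zt=p[2]-129.4+132
    out={}
    for nm,ctr,z,r in [("pin",pin,153,7),("sock",p[:2]+86*T[:2,2],zt,14)]:
        m=(abs(W[...,2]-z)<4)&(np.hypot(W[...,0]-ctr[0],W[...,1]-ctr[1])<r)
        v,u=np.where(m);h=cv2.convexHull(np.c_[u,v].astype(np.int32)).reshape(-1,2)
        if len(h)<5: print(nm,"few");continue
        Q=np.array([on_z(c,a,b,z) for a,b in h]);e=cv2.minEnclosingCircle(Q[:,:2].astype(np.float32))
        ell=cv2.fitEllipse(Q[:,:2].astype(np.float32))
        print(nm,"n",len(u),"circ",np.round(e[0],2),round(e[1],2),"ell",np.round(ell[0],2),np.round(ell[1],1),"z",np.median(W[m][:,2]).round(1))
    print("TCP",p.round(2),"model sock",(p[:2]+86*T[:2,2]).round(2), "toolz",T[:2,2].round(3))
if __name__=="__main__": meas(sys.argv[1])
E
python3 m.py w5
python3 - <<'E'
from h import *
c=load("w5");s,p,T=tool()
a=on_z(c,220+311/5-.4,207/5-.4,153);k=on_z(c,220+314.5/5-.4,410/5-.4,p[2]+2.6)
print(a,k,a-k, "tool axes",T.T@(a-k))
E
```

```text
pin n 318 circ [ 547.89 -114.93] 5.1 ell [ 547.93 -114.95] [ 9.8 10.2] z 154.0
sock n 1900 circ [ 531.78 -134.29] 13.72 ell [ 532.3  -134.44] [22.3 27.6] z 194.3
TCP [ 476.91 -200.25  190.78] model sock [ 531.75 -134.  ] toolz [0.638 0.77 ]
[ 548.81613375 -114.26829507  153.        ] [ 534.11935362 -132.60395321  193.38217301] [ 14.69678013  18.33565815 -40.38217301] tool axes [-0.42373584 40.38087684 23.49716656]
```

```bash
python3 -m handwheel '[{"delta_pos":[0,0,0.5],"twist":[0,0,0],"jaw":0},{"delta_pos":[0,0,1],"twist":[0,0,0],"jaw":0},{"delta_pos":[0,0,1.5],"twist":[0,0,0],"jaw":0},{"delta_pos":[0,0,2],"twist":[0,0,0],"jaw":0},{"delta_pos":[0,0.1,2.3],"twist":[0,0,0],"jaw":0},{"delta_pos":[0,0.2,2.49],"twist":[0,0,0],"jaw":0},{"delta_pos":[0,0.2,2.49],"twist":[0,0,0],"jaw":0},{"delta_pos":[0,0.2,2.49],"twist":[0,0,0],"jaw":0},{"delta_pos":[0,0.2,2.49],"twist":[0,0,0],"jaw":0},{"delta_pos":[0,0.2,2.49],"twist":[0,0,0],"jaw":0}]'
python3 - <<'E'
from h import *
plan([492,-181.35,189],-40)
c=grab("wrist","w6");grab("scene","s6");grab("side","d6")
crop("w6",220,30,360,130,"w6c",5)
crop("scene0",180,190,320,290,"x",4);crop("s6",170,140,330,280,"s6c",5);crop("d6",250,170,390,310,"d6c",5)
E
```

```text
time_s: 8.83
eef_pos: [492.1, -181.8, 188.1]
ee_rot: [-0.665, 0.665, -0.24, 0.24]
force: [0.1, -0.0, -3.9]
grip_width: 0.131
t 8.8333 pos [ 492.1 -181.8  188.1] yaw -39.72 down [-0.e+00 -1.e-04 -1.e+00] F [ 0.1 -0.  -3.9] M [-0.02 -0.01 -0.02] g 0.131
 delta cm [-0.04 -0.09  0.03] twist y 0.005
```

View pics/w6c.png

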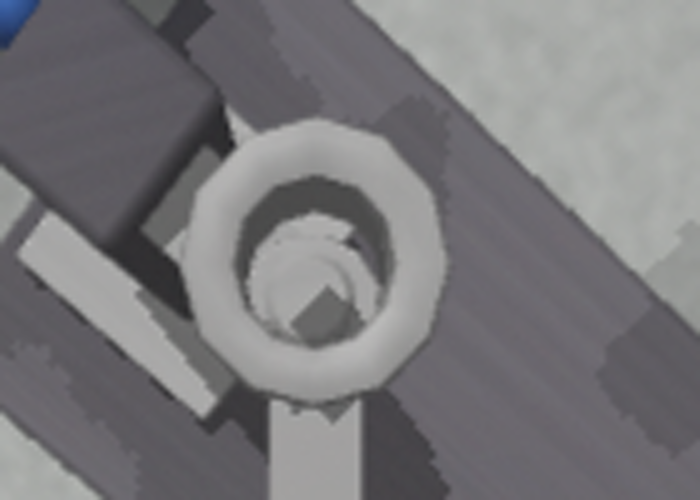

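View pics/s6c.png

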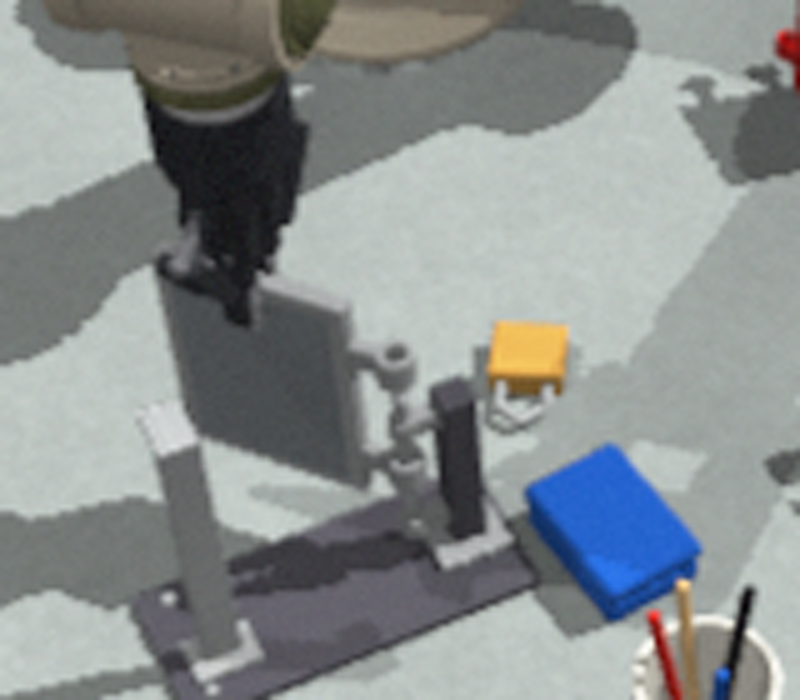

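View pics/d6c.png

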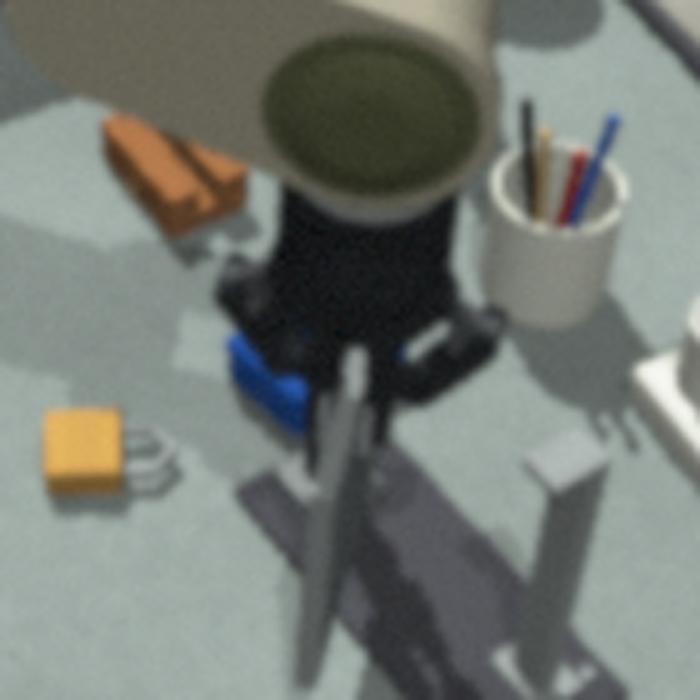

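```bash
python3 - <<'E'
from h import *
crop("w6",265,55,300,110,"w6d",12)
c=load("w6");s,p,T=tool()
k=on_z(c,220+314.5/5-.4,30+260/5-.4,p[2]+2.6)
print(k,"model",p[:2]+86*T[:2,2])
for z in (153,168.7): print(z,[ (x) for x in (np.array(proj(c,[k[0],k[1],z]))-[265,55]+.5)*12])
E
```

```text
[ 548.90930048 -114.83041752  190.6972113 ] model [ 547.06930065 -115.56209159]
153 [np.float64(216.87714731863707), np.float64(410.3880303387342)]
168.7 [np.float64(216.56232758193255), np.float64(379.81292315658465)]
```

View pics/w6d.png

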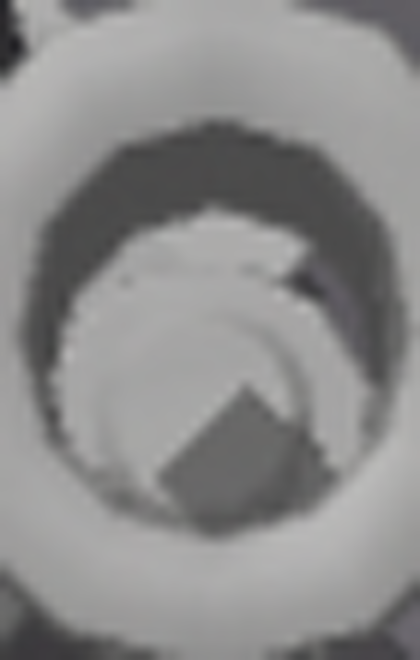

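```bash
python3 -m handwheel '[{"delta_pos":[-0.05,0.1,0.03],"twist":[0,0,0],"jaw":0},{"delta_pos":[-0.05,0.3,0.03],"twist":[0,0,0],"jaw":0},{"delta_pos":[-0.05,0.5,0.03],"twist":[0,0,0],"jaw":0},{"delta_pos":[-0.05,0.7,0.03],"twist":[0,0,0],"jaw":0},{"delta_pos":[-0.05,0.9,0.03],"twist":[0,0,0],"jaw":0},{"delta_pos":[-0.05,1.1,0.03],"twist":[0,0,0],"jaw":0},{"delta_pos":[-0.05,1.2,0.03],"twist":[0,0,0],"jaw":0},{"delta_pos":[-0.05,1.2,0.03],"twist":[0,0,0],"jaw":0},{"delta_pos":[-0.05,1.2,0.03],"twist":[0,0,0],"jaw":0},{"delta_pos":[-0.05,1.2,0.03],"twist":[0,0,0],"jaw":0}]'
python3 - <<'E'
from h import *
plan([492,-181.35,154.4],-40)
c=grab("wrist","w7");crop("w7",265,55,300,110,"w7d",12)
s,p,T=tool()
k=on_z(c,220+314.5/5-.4,30+260/5-.4,p[2]+2.6)
print((np.array(proj(c,[k[0],k[1],153]))-[265,55]+.5)*12)
E
```

```text
time_s: 9.82
eef_pos: [492.0, -181.1, 176.2]
ee_rot: [-0.665, 0.665, -0.24, 0.24]
force: [0.6, -0.6, -3.3]
grip_width: 0.128
t 9.8167 pos [ 492.  -181.1  176.2] yaw -39.71 down [ 2.e-04 -2.e-04 -1.e+00] F [ 0.6 -0.6 -3.3] M [-0.03 -0.03  0.01] g 0.128
 delta cm [ 0.01  2.18 -0.02] twist y 0.005
[216.54205564 387.75024122]
```

View pics/w7d.png

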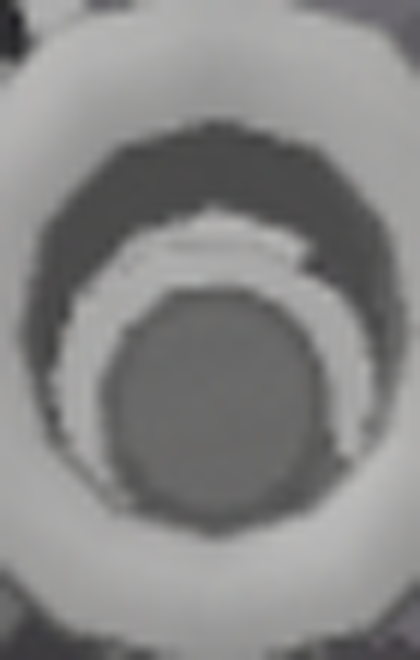

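Seen through the upper socket, the pin disc is centred at crop (212,398) against an expected (216,388), so the offset is under 0.5 mm. Trimming by that and lowering slowly.

```bash
python3 -m handwheel '[{"delta_pos":[-0.02,0.1,-0.03],"twist":[0,0,0],"jaw":0},{"delta_pos":[-0.02,0.2,-0.03],"twist":[0,0,0],"jaw":0},{"delta_pos":[-0.02,0.3,-0.03],"twist":[0,0,0],"jaw":0},{"delta_pos":[-0.02,0.4,-0.03],"twist":[0,0,0],"jaw":0},{"delta_pos":[-0.02,0.5,-0.03],"twist":[0,0,0],"jaw":0},{"delta_pos":[-0.02,0.6,-0.03],"twist":[0,0,0],"jaw":0},{"delta_pos":[-0.02,0.7,-0.03],"twist":[0,0,0],"jaw":0},{"delta_pos":[-0.02,0.8,-0.03],"twist":[0,0,0],"jaw":0},{"delta_pos":[-0.02,0.8,-0.03],"twist":[0,0,0],"jaw":0},{"delta_pos":[-0.02,0.8,-0.03],"twist":[0,0,0],"jaw":0}]'
python3 - <<'E'
from h import *
plan([492,-181.35,154.4],-40)
E
```

```text
time_s: 10.7
eef_pos: [491.6, -181.2, 168.0]
ee_rot: [0.665, -0.665, 0.24, -0.24]
force: [0.2, 0.9, -3.9]
grip_width: 0.129
t 10.7 pos [ 491.6 -181.2  168. ] yaw -39.71 down [-0.e+00  1.e-04 -1.e+00] F [ 0.2  0.9 -3.9] M [-0.04 -0.02 -0.01] g 0.129
 delta cm [0.04 1.36 0.01] twist y 0.005
```

No contact at 4 mm below the tip height, so the sockets are on the pins. Continuing down.

```bash
python3 -m handwheel '[{"delta_pos":[0,0.1,0],"twist":[0,0,0],"jaw":0},{"delta_pos":[0,0.2,0],"twist":[0,0,0],"jaw":0},{"delta_pos":[0,0.3,0],"twist":[0,0,0],"jaw":0},{"delta_pos":[0,0.4,0],"twist":[0,0,0],"jaw":0},{"delta_pos":[0,0.5,0],"twist":[0,0,0],"jaw":0},{"delta_pos":[0,0.6,0],"twist":[0,0,0],"jaw":0},{"delta_pos":[0,0.7,0],"twist":[0,0,0],"jaw":0},{"delta_pos":[0,0.8,0],"twist":[0,0,0],"jaw":0},{"delta_pos":[0,0.9,0],"twist":[0,0,0],"jaw":0},{"delta_pos":[0,1.0,0],"twist":[0,0,0],"jaw":0}]'
python3 - <<'E'
from h import *
plan([492,-181.35,154.4],-40)
E
python3 -m handwheel '[{"delta_pos":[0,0.04,0],"twist":[0,0,0],"jaw":0},{"delta_pos":[0,0.08,0],"twist":[0,0,0],"jaw":0},{"delta_pos":[0,0.12,0],"twist":[0,0,0],"jaw":0},{"delta_pos":[0,0.16,0],"twist":[0,0,0],"jaw":0},{"delta_pos":[0,0.2,0],"twist":[0,0,0],"jaw":0},{"delta_pos":[0,0.24,0],"twist":[0,0,0],"jaw":0},{"delta_pos":[0,0.28,0],"twist":[0,0,0],"jaw":0},{"delta_pos":[0,0.3,0],"twist":[0,0,0],"jaw":0},{"delta_pos":[0,0.3,0],"twist":[0,0,0],"jaw":0},{"delta_pos":[0,0.3,0],"twist":[0,0,0],"jaw":0}]'
python3 - <<'E'
from h import *
plan([492,-181.35,154.4],-40)
E
```

```text
time_s: 11.53
eef_pos: [491.6, -181.2, 158.0]
ee_rot: [0.665, -0.665, 0.24, -0.24]
force: [0.1, -0.4, -2.8]
grip_width: 0.13
t 11.5333 pos [ 491.6 -181.2  158. ] yaw -39.71 down [-0.  0. -1.] F [ 0.1 -0.4 -2.8] M [-0.06  0.04  0.01] g 0.13
 delta cm [0.04 0.36 0.01] twist y 0.005
time_s: 12.37
eef_pos: [491.6, -181.2, 155.1]
ee_rot: [0.665, -0.665, 0.24, -0.24]
force: [-0.1, 1.1, -3.6]
grip_width: 0.13
t 12.3667 pos [ 491.6 -181.2  155.1] yaw -39.71 down [-0.  0. -1.] F [-0.1  1.1 -3.6] M [-0.01  0.05 -0.03] g 0.13
 delta cm [0.04 0.07 0.01] twist y 0.005
```

```bash
python3 -m handwheel '[{"delta_pos":[0,0.01,0],"twist":[0,0,0],"jaw":0},{"delta_pos":[0,0.02,0],"twist":[0,0,0],"jaw":0},{"delta_pos":[0,0.03,0],"twist":[0,0,0],"jaw":0},{"delta_pos":[0,0.04,0],"twist":[0,0,0],"jaw":0},{"delta_pos":[0,0.05,0],"twist":[0,0,0],"jaw":0},{"delta_pos":[0,0.06,0],"twist":[0,0,0],"jaw":0},{"delta_pos":[0,0.07,0],"twist":[0,0,0],"jaw":0},{"delta_pos":[0,0.07,0],"twist":[0,0,0],"jaw":0},{"delta_pos":[0,0.07,0],"twist":[0,0,0],"jaw":0},{"delta_pos":[0,0.07,0],"twist":[0,0,0],"jaw":0}]'
python3 - <<'E'
from h import *
plan([492,-181.35,154.4],-40)
c=grab("wrist","w8");
E
```

```text
time_s: 13.2
eef_pos: [491.7, -181.2, 154.4]
ee_rot: [-0.665, 0.665, -0.24, 0.24]
force: [-0.5, -0.1, -2.8]
grip_width: 0.127
t 13.2 pos [ 491.7 -181.2  154.4] yaw -39.7 down [ 1.e-04 -1.e-04 -1.e+00] F [-0.5 -0.1 -2.8] M [ 0.05  0.01 -0.01] g 0.127
 delta cm [0.04 0.   0.01] twist y 0.005
```

```bash
python3 -m handwheel '[{"delta_pos":[0,0.01,0],"twist":[0,0,0],"jaw":0},{"delta_pos":[0,0.02,0],"twist":[0,0,0],"jaw":0},{"delta_pos":[0,0.03,0],"twist":[0,0,0],"jaw":0},{"delta_pos":[0,0.04,0],"twist":[0,0,0],"jaw":0},{"delta_pos":[0,0.05,0],"twist":[0,0,0],"jaw":0},{"delta_pos":[0,0.05,0],"twist":[0,0,0],"jaw":0},{"delta_pos":[0,0.05,0],"twist":[0,0,0],"jaw":0},{"delta_pos":[0,0.05,0],"twist":[0,0,0],"jaw":0},{"delta_pos":[0,0.05,0],"twist":[0,0,0],"jaw":0},{"delta_pos":[0,0.05,0],"twist":[0,0,0],"jaw":0}]'
python3 - <<'E'
from h import *
plan([492,-181.35,154.4],-40)
E
```

```text
time_s: 14.08
eef_pos: [491.7, -181.3, 154.0]
ee_rot: [-0.665, 0.665, -0.24, 0.24]
force: [-0.8, -0.4, 1.1]
grip_width: 0.131
t 14.0833 pos [ 491.7 -181.3  154. ] yaw -39.71 down [ 4.e-04 -3.e-04 -1.e+00] F [-0.8 -0.4  1.1] M [ 0.11 -0.06  0.05] g 0.131
 delta cm [ 0.02 -0.04  0.01] twist y 0.005
```

Contact: the vertical force changed from −3 N to +1 N at TCP z = 154.0, against 154.4 expected at home. Checking the view before release.

```bash
python3 -m handwheel '[{"delta_pos":[0,0,0],"twist":[0,0,0],"jaw":0.1},{"delta_pos":[0,0,0],"twist":[0,0,0],"jaw":0.14},{"delta_pos":[0,0,0],"twist":[0,0,0],"jaw":0.16},{"delta_pos":[0,0,0],"twist":[0,0,0],"jaw":0.18},{"delta_pos":[0,0,0],"twist":[0,0,0],"jaw":0.2},{"delta_pos":[0,0,0],"twist":[0,0,0],"jaw":0.22},{"delta_pos":[0,0,0],"twist":[0,0,0],"jaw":0.24},{"delta_pos":[0,0,0],"twist":[0,0,0],"jaw":0.25},{"delta_pos":[0,0,0],"twist":[0,0,0],"jaw":0.25},{"delta_pos":[0,0,0],"twist":[0,0,0],"jaw":0.25}]' 20
python3 - <<'E'
from h import *
plan([492,-181.35,154.4],-40)
grab("wrist","w9");c=grab("scene","s9");crop("s9",170,140,330,280,"s9c",5)
W=cloud(load("w9"))
m=(np.hypot(W[...,0]-548.3,W[...,1]+114.8)<12)&(W[...,2]>140);print("socket top z",np.percentile(W[m][:,2],[10,50,90]),"exp 157")
E
```

```text
time_s: 14.92
eef_pos: [491.6, -181.2, 153.9]
ee_rot: [-0.665, 0.665, -0.24, 0.24]
force: [0.2, -0.2, -0.1]
grip_width: 0.246
t 14.9167 pos [ 491.6 -181.2  153.9] yaw -39.71 down [-0. -0. -1.] F [ 0.2 -0.2 -0.1] M [-0.01  0.04 -0.  ] g 0.246
 delta cm [ 0.04 -0.05  0.01] twist y 0.005
socket top z [153.60386367 157.73710419 158.9022123 ] exp 157
```

View pics/s9c.png

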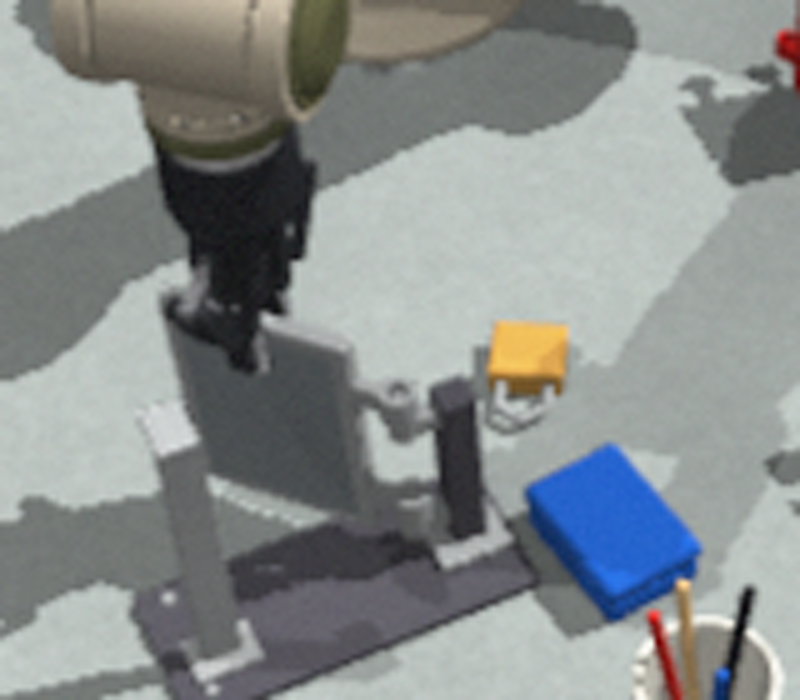

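View pics/w9.png

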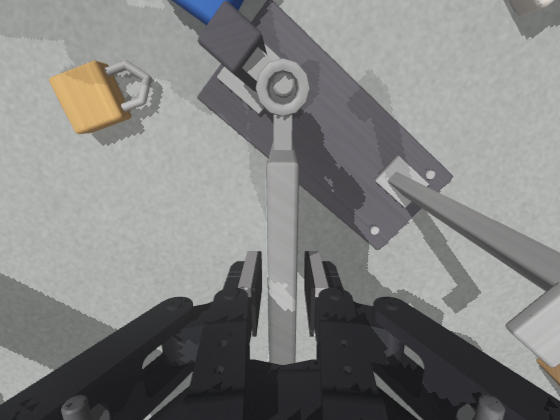

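The leaf is on both pins (upper socket at 283,87) and the jaws stand clear on both sides with zero force. The socket top measures z≈157.7, against 157 expected at home. Now swinging it along the arc about the hinge with the front finger, jaws loose.

```bash
python3 -m handwheel '[{"delta_pos":[0.34,0,0.01],"twist":[0,-0.04,0],"jaw":0.25},{"delta_pos":[0.69,0,0.03],"twist":[0,-0.08,0],"jaw":0.25},{"delta_pos":[1.03,0,0.06],"twist":[0,-0.12,0],"jaw":0.25},{"delta_pos":[1.37,0,0.11],"twist":[0,-0.16,0],"jaw":0.25},{"delta_pos":[1.71,0,0.17],"twist":[0,-0.2,0],"jaw":0.25},{"delta_pos":[2.04,0,0.25],"twist":[0,-0.24,0],"jaw":0.25},{"delta_pos":[2.38,0,0.34],"twist":[0,-0.28,0],"jaw":0.25},{"delta_pos":[2.7,0,0.44],"twist":[0,-0.32,0],"jaw":0.25},{"delta_pos":[3.03,0,0.55],"twist":[0,-0.36,0],"jaw":0.25},{"delta_pos":[3.35,0,0.68],"twist":[0,-0.4,0],"jaw":0.25}]' 20
python3 - <<'E'
from h import *
plan([492,-181.35,154.4],10)
grab("wrist","w10")
E
```

```text
time_s: 15.85
eef_pos: [521.9, -197.4, 153.8]
ee_rot: [0.7, -0.7, 0.103, -0.102]
force: [-1.1, 0.2, 0.3]
grip_width: 0.249
t 15.85 pos [ 521.9 -197.4  153.8] yaw -16.67 down [-1.e-04  0.e+00 -1.e+00] F [-1.1  0.2  0.3] M [ 0.05  0.02 -0.05] g 0.249
 delta cm [-3.32 -0.06  0.68] twist y -0.466
```

View pics/w10.png

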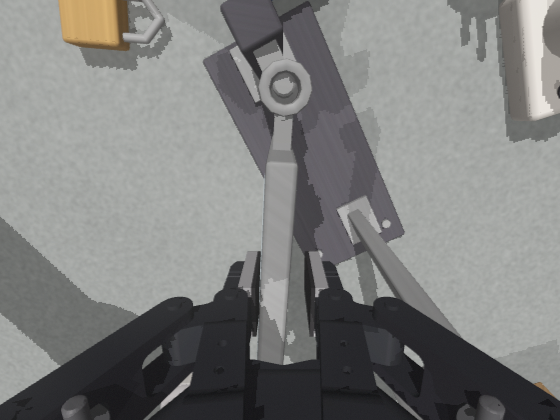

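```bash
python3 -m handwheel '[{"delta_pos":[0.34,0,0.01],"twist":[0,-0.04,0],"jaw":0.25},{"delta_pos":[0.69,0,0.03],"twist":[0,-0.08,0],"jaw":0.25},{"delta_pos":[1.03,0,0.06],"twist":[0,-0.12,0],"jaw":0.25},{"delta_pos":[1.37,0,0.11],"twist":[0,-0.16,0],"jaw":0.25},{"delta_pos":[1.71,0,0.17],"twist":[0,-0.2,0],"jaw":0.25},{"delta_pos":[2.04,0,0.25],"twist":[0,-0.24,0],"jaw":0.25},{"delta_pos":[2.38,0,0.34],"twist":[0,-0.28,0],"jaw":0.25},{"delta_pos":[2.54,0,0.38],"twist":[0,-0.3,0],"jaw":0.25},{"delta_pos":[2.7,0,0.44],"twist":[0,-0.32,0],"jaw":0.25},{"delta_pos":[2.87,0,0.49],"twist":[0,-0.34,0],"jaw":0.25}]' 20
python3 - <<'E'
from h import *
plan([492,-181.35,154.4],10)
grab("wrist","w11");grab("scene","s11");grab("side","d11");crop("d11",270,190,390,330,"d11c",4);crop("s11",170,140,330,280,"s11c",4)
E
```

```text
time_s: 16.73
eef_pos: [550.6, -200.9, 153.8]
ee_rot: [0.707, -0.707, -0.017, 0.017]
force: [0.1, -0.5, 0.1]
grip_width: 0.246
t 16.7333 pos [ 550.6 -200.9  153.8] yaw 2.73 down [-3.e-04  1.e-04 -1.e+00] F [ 0.1 -0.5  0.1] M [ 0.07  0.04 -0.  ] g 0.246
 delta cm [-5.76 -0.06  2.23] twist y -0.127
```

View pics/w11.png

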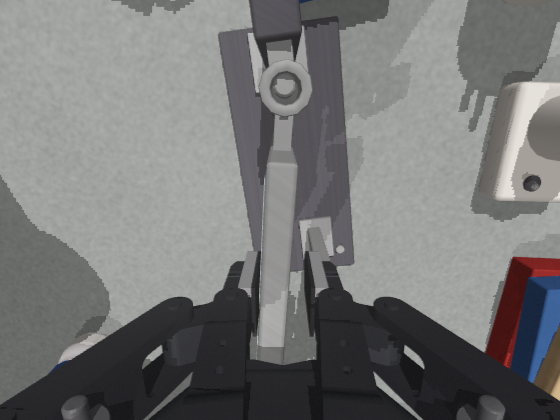

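View pics/d11c.png

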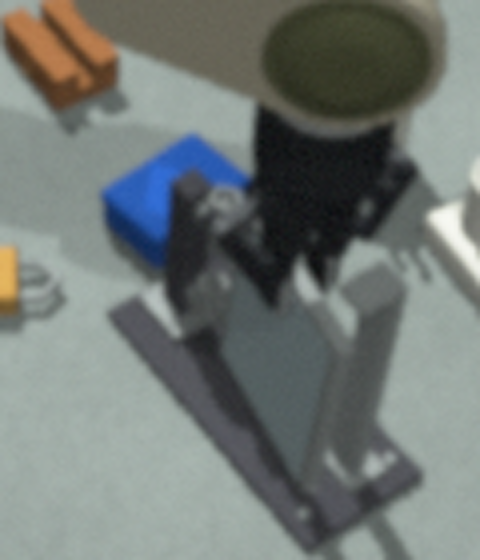

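View pics/s11c.png

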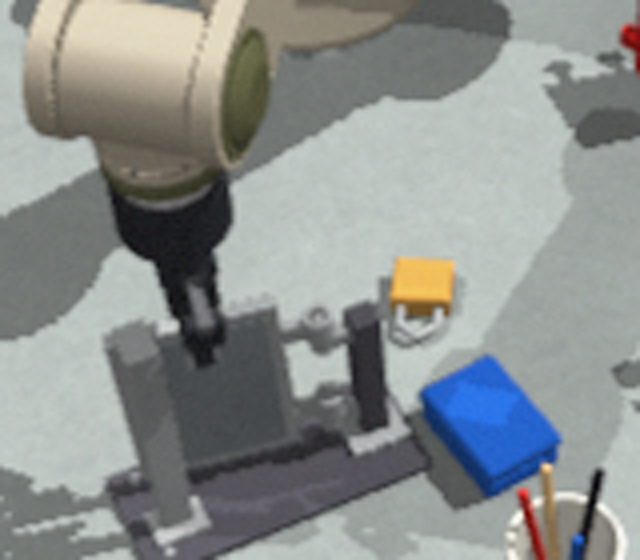

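```bash
python3 -m handwheel '[{"delta_pos":[0.17,0,0],"twist":[0,-0.02,0],"jaw":0.25},{"delta_pos":[0.34,0,0.01],"twist":[0,-0.04,0],"jaw":0.25},{"delta_pos":[0.52,0,0.02],"twist":[0,-0.06,0],"jaw":0.25},{"delta_pos":[0.69,0,0.03],"twist":[0,-0.08,0],"jaw":0.25},{"delta_pos":[0.82,0,0.04],"twist":[0,-0.095,0],"jaw":0.25},{"delta_pos":[0.95,0,0.05],"twist":[0,-0.11,0],"jaw":0.25},{"delta_pos":[1.03,0,0.06],"twist":[0,-0.12,0],"jaw":0.25},{"delta_pos":[1.08,0,0.07],"twist":[0,-0.125,0],"jaw":0.25},{"delta_pos":[1.12,0,0.07],"twist":[0,-0.13,0],"jaw":0.25},{"delta_pos":[1.12,0,0.07],"twist":[0,-0.13,0],"jaw":0.25}]' 20
cat > y.py <<'E'
from h import *
import sys
def leafyaw(name):
    W=cloud(load(name));s,p,T=tool()
    m=(abs(W[...,2]-185)<6)&(np.hypot(W[...,0]-548,W[...,1]+115)<90)&(np.hypot(W[...,0]-548,W[...,1]+115)>24)
    Q=W[m][:,:2];print("top n",len(Q),cv2.minAreaRect(Q.astype(np.float32)));
    x,y=Q.T; a=np.polyfit(y,x,1);print("fit yaw",np.degrees(np.arctan(-a[0])).round(2))
leafyaw(sys.argv[1])
E
python3 - <<'E'
from h import *
plan([492,-181.35,154.4],10)
c=grab("wrist","w12")
E
python3 y.py w12; python3 y.py w11
```

```text
time_s: 17.72
eef_pos: [561.8, -199.7, 153.8]
ee_rot: [0.704, -0.704, -0.063, 0.063]
force: [-0.7, -0.1, 0.0]
grip_width: 0.253
t 17.7167 pos [ 561.8 -199.7  153.8] yaw 10.16 down [-0.  0. -1.] F [-0.7 -0.1  0. ] M [-0.04  0.01 -0.04] g 0.253
 delta cm [-6.55 -0.06  3.04] twist y 0.003
top n 5364 ((564.8221435546875, -175.38177490234375), (61.762088775634766, 45.42356491088867), 80.15255737304688)
fit yaw 6.84
top n 5397 ((556.9090576171875, -176.99203491210938), (61.97626495361328, 45.71000671386719), 72.7256851196289)
fit yaw 0.65
```

View pics/w12.png

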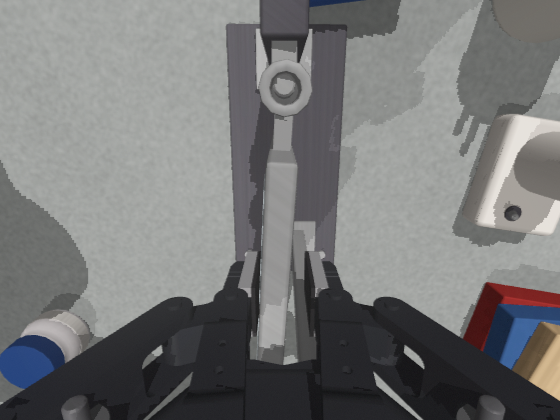

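```bash
python3 -m handwheel '[{"delta_pos":[0.05,0,0],"twist":[0,0,0],"jaw":0.25},{"delta_pos":[0.1,0,0],"twist":[0,0,0],"jaw":0.25},{"delta_pos":[0.15,0,0],"twist":[0,0,0],"jaw":0.25},{"delta_pos":[0.2,0,0],"twist":[0,0,0],"jaw":0.25},{"delta_pos":[0.25,0,0],"twist":[0,0,0],"jaw":0.25},{"delta_pos":[0.3,0,0],"twist":[0,0,0],"jaw":0.25},{"delta_pos":[0.33,0,0],"twist":[0,0,0],"jaw":0.25},{"delta_pos":[0.36,0,0],"twist":[0,0,0],"jaw":0.25},{"delta_pos":[0.38,0,0],"twist":[0,0,0],"jaw":0.25},{"delta_pos":[0.4,0,0],"twist":[0,0,0],"jaw":0.25}]' 20
python3 - <<'E'
from h import *
plan([492,-181.35,154.4],10)
c=grab("wrist","w13")
E
python3 y.py w13
```

```text
time_s: 18.6
eef_pos: [565.7, -199.0, 153.8]
ee_rot: [0.704, -0.704, -0.062, 0.063]
force: [-0.1, 0.1, -0.1]
grip_width: 0.252
t 18.6 pos [ 565.7 -199.   153.8] yaw 10.14 down [-0.  0. -1.] F [-0.1  0.1 -0.1] M [-0.03  0.04  0.07] g 0.252
 delta cm [-6.95 -0.06  3.04] twist y 0.002
top n 5380 ((555.5807495117188, -177.20343017578125), (44.52679443359375, 62.47530746459961), 33.98114013671875)
fit yaw 9.54
```

Leaf yaw is now about 9.5°, with no contact force yet. Creeping on in 0.3 mm rows until it touches the rest.

```bash
python3 -m handwheel '[{"delta_pos":[0.02,0,0],"twist":[0,0,0],"jaw":0.25},{"delta_pos":[0.04,0,0],"twist":[0,0,0],"jaw":0.25},{"delta_pos":[0.06,0,0],"twist":[0,0,0],"jaw":0.25},{"delta_pos":[0.08,0,0],"twist":[0,0,0],"jaw":0.25},{"delta_pos":[0.1,0,0],"twist":[0,0,0],"jaw":0.25},{"delta_pos":[0.1,0,0],"twist":[0,0,0],"jaw":0.25},{"delta_pos":[0.1,0,0],"twist":[0,0,0],"jaw":0.25},{"delta_pos":[0.1,0,0],"twist":[0,0,0],"jaw":0.25},{"delta_pos":[0.1,0,0],"twist":[0,0,0],"jaw":0.25},{"delta_pos":[0.1,0,0],"twist":[0,0,0],"jaw":0.25}]' 20
python3 - <<'E'
from h import *
plan([492,-181.35,154.4],10)
c=grab("wrist","w14")
E
python3 y.py w14
```

```text
time_s: 19.48
eef_pos: [566.7, -198.8, 153.9]
ee_rot: [-0.704, 0.704, 0.063, -0.063]
force: [-0.3, -0.6, 0.5]
grip_width: 0.25
t 19.4833 pos [ 566.7 -198.8  153.9] yaw 10.14 down [-0. -0. -1.] F [-0.3 -0.6  0.5] M [-0.07 -0.01 -0.01] g 0.25
 delta cm [-7.05 -0.05  3.04] twist y 0.002
top n 5384 ((556.344482421875, -177.05172729492188), (44.29182815551758, 62.43406295776367), 34.55942916870117)
fit yaw 10.05
```

View pics/w14.png

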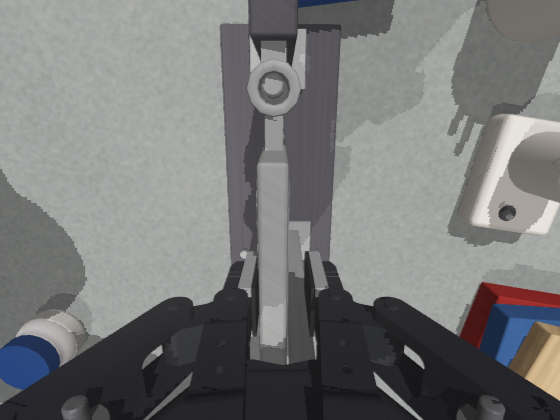

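```bash
python3 -m handwheel '[{"delta_pos":[0.01,0,0],"twist":[0,0,0],"jaw":0.25},{"delta_pos":[0.03,0,0],"twist":[0,0,0],"jaw":0.25},{"delta_pos":[0.05,0,0],"twist":[0,0,0],"jaw":0.25},{"delta_pos":[0.07,0,0],"twist":[0,0,0],"jaw":0.25},{"delta_pos":[0.09,0,0],"twist":[0,0,0],"jaw":0.25},{"delta_pos":[0.1,0,0],"twist":[0,0,0],"jaw":0.25},{"delta_pos":[0.1,0,0],"twist":[0,0,0],"jaw":0.25},{"delta_pos":[0.1,0,0],"twist":[0,0,0],"jaw":0.25},{"delta_pos":[0.1,0,0],"twist":[0,0,0],"jaw":0.25},{"delta_pos":[0.1,0,0],"twist":[0,0,0],"jaw":0.25}]' 20
python3 - <<'E'
from h import *
plan([492,-181.35,154.4],10)
c=grab("wrist","w15");d=grab("side","d15");crop("d15",270,190,390,330,"d15c",5)
E
python3 y.py w15
```

```text
time_s: 20.37
eef_pos: [567.7, -198.7, 153.9]
ee_rot: [-0.704, 0.704, 0.062, -0.062]
force: [1.3, 0.1, -0.4]
grip_width: 0.245
t 20.3667 pos [ 567.7 -198.7  153.9] yaw 10.14 down [ 0. -0. -1.] F [ 1.3  0.1 -0.4] M [-0.03 -0.01  0.03] g 0.245
 delta cm [-7.15 -0.05  3.04] twist y 0.002
top n 5373 ((556.902587890625, -176.7830810546875), (44.31660461425781, 62.172584533691406), 35.16954040527344)
fit yaw 10.79
```

View pics/d15c.png

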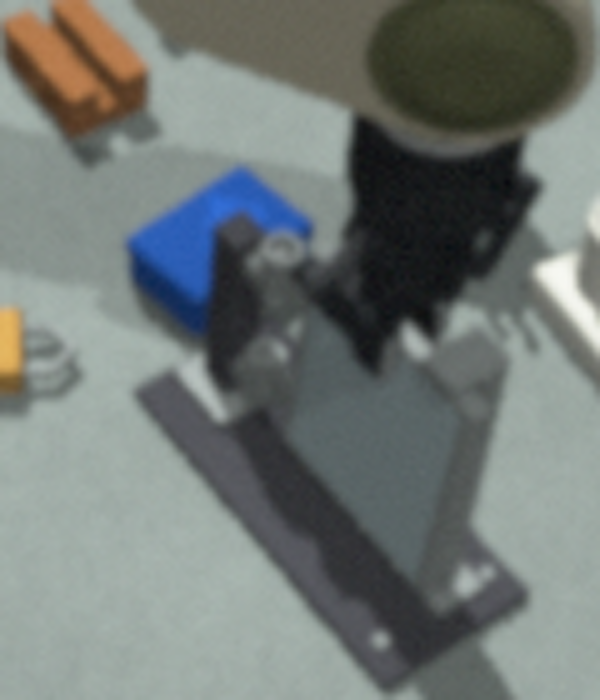

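```bash
python3 -m handwheel '[{"delta_pos":[0.01,0,0],"twist":[0,0,0],"jaw":0.25},{"delta_pos":[0.03,0,0],"twist":[0,0,0],"jaw":0.25},{"delta_pos":[0.05,0,0],"twist":[0,0,0],"jaw":0.25},{"delta_pos":[0.07,0,0],"twist":[0,0,0],"jaw":0.25},{"delta_pos":[0.09,0,0],"twist":[0,0,0],"jaw":0.25},{"delta_pos":[0.1,0,0],"twist":[0,0,0],"jaw":0.25},{"delta_pos":[0.1,0,0],"twist":[0,0,0],"jaw":0.25},{"delta_pos":[0.1,0,0],"twist":[0,0,0],"jaw":0.25},{"delta_pos":[0.1,0,0],"twist":[0,0,0],"jaw":0.25},{"delta_pos":[0.1,0,0],"twist":[0,0,0],"jaw":0.25}]' 20
python3 - <<'E'
from h import *
plan([492,-181.35,154.4],10)
c=grab("wrist","w16")
E
python3 y.py w16
```

```text
time_s: 21.3
eef_pos: [568.0, -198.6, 153.8]
ee_rot: [0.704, -0.704, -0.062, 0.063]
force: [-5.6, -1.2, 2.4]
grip_width: 0.252
t 21.3 pos [ 568.  -198.6  153.8] yaw 10.14 down [-0.0018  0.     -1.    ] F [-5.6 -1.2  2.4] M [-0.17  1.02  0.01] g 0.252
 delta cm [-7.18 -0.04  3.04] twist y 0.002
top n 5300 ((557.294189453125, -176.85372924804688), (44.152828216552734, 62.375205993652344), 35.54692077636719)
fit yaw 10.91
```

Firm contact at 5.6 N and the leaf stopped moving, so it is against the rest. Backing off, centring the jaws, opening a little and lifting clear.

```bash
python3 -m handwheel '[{"delta_pos":[-0.1,0,0],"twist":[0,0,0],"jaw":0.25},{"delta_pos":[-0.3,0,0],"twist":[0,0,0],"jaw":0.27},{"delta_pos":[-0.5,0,0],"twist":[0,0,0],"jaw":0.3},{"delta_pos":[-0.55,0,0],"twist":[0,0,0],"jaw":0.35},{"delta_pos":[-0.55,0,0],"twist":[0,0,0],"jaw":0.4},{"delta_pos":[-0.55,0,0],"twist":[0,0,0],"jaw":0.4},{"delta_pos":[-0.55,-0.5,0],"twist":[0,0,0],"jaw":0.4},{"delta_pos":[-0.55,-1,0],"twist":[0,0,0],"jaw":0.4},{"delta_pos":[-0.55,-2,0],"twist":[0,0,0],"jaw":0.4},{"delta_pos":[-0.55,-3,0],"twist":[0,0,0],"jaw":0.4}]' 20
python3 - <<'E'
from h import *
plan([492,-181.35,300],10)
c=grab("wrist","w17")
E
python3 y.py w17
```

```text
time_s: 22.18
eef_pos: [563.3, -199.5, 185.0]
ee_rot: [-0.704, 0.704, 0.063, -0.062]
force: [-0.3, -0.1, 0.7]
grip_width: 0.404
t 22.1833 pos [ 563.3 -199.5  185. ] yaw 10.14 down [ 3.e-04 -1.e-04 -1.e+00] F [-0.3 -0.1  0.7] M [0.05 0.   0.01] g 0.404
 delta cm [ -6.7  -11.5    3.04] twist y 0.002
top n 2983 ((555.3202514648438, -177.27613830566406), (43.30244827270508, 63.07548522949219), 32.017295837402344)
fit yaw 8.95
```

View pics/w17.png

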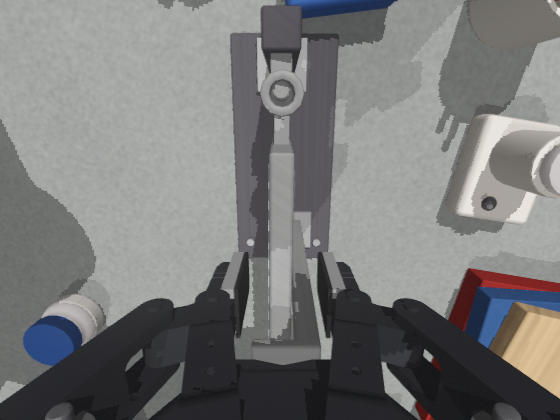

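```bash
python3 -m handwheel '[{"delta_pos":[0,-2,0],"twist":[0,0,0],"jaw":0.4},{"delta_pos":[0,-5,0],"twist":[0,0,0],"jaw":0.4},{"delta_pos":[0,-8,0],"twist":[0,0,0],"jaw":0.5},{"delta_pos":[0,-11,0],"twist":[0,0,0],"jaw":0.6},{"delta_pos":[-1,-14,0],"twist":[0,0,0],"jaw":0.7},{"delta_pos":[-3,-16,0],"twist":[0,0,0],"jaw":0.8},{"delta_pos":[-6,-17,0],"twist":[0,0,0],"jaw":0.9},{"delta_pos":[-9,-17,0],"twist":[0,0,0],"jaw":1},{"delta_pos":[-12,-17,0],"twist":[0,0,0],"jaw":1},{"delta_pos":[-13,-17,0],"twist":[0,0,0],"jaw":1}]' 20
python3 - <<'E'
from h import *
plan([492,-181.35,300],10)
c=grab("wrist","w18");grab("scene","s18");grab("side","d18")
crop("s18",170,170,330,290,"s18c",5);crop("d18",270,190,390,330,"d18c",5)
for n in ["w18","s18","d18"]:
    W=cloud(load(n))
    r=np.hypot(W[...,0]-548,W[...,1]+115)
    m=(abs(W[...,2]-185)<4)&(r<150)&(r>24)&(abs(W[...,0]-562)<40)
    Q=W[m];
    if len(Q)>10: print(n,len(Q),cv2.minAreaRect(Q[:,:2].astype(np.float32)),np.median(Q[:,2]))
    L=W[(W[...,2]>185+12)&(W[...,2]<212)&(np.hypot(W[...,0]-573,W[...,1]+243)<40)]
    if len(L)>10: print("  lip",len(L),cv2.minAreaRect(L[:,:2].astype(np.float32)),np.median(L[:,2]))
E
```

```text
time_s: 23.07
eef_pos: [432.8, -222.6, 355.2]
ee_rot: [-0.704, 0.705, 0.062, -0.062]
force: [-0.3, -0.7, 0.3]
grip_width: 0.999
t 23.0667 pos [ 432.8 -222.6  355.2] yaw 10.07 down [ 0.001  -0.0017 -1.    ] F [-0.3 -0.7  0.3] M [0.05 0.01 0.02] g 0.999
 delta cm [6.55 5.51 3.04] twist y 0.001
w18 1141 ((566.4595947265625, -189.58685302734375), (25.83462142944336, 96.55017852783203), 11.87766170501709) 183.65585593955151
  lip 807 ((573.4275512695312, -242.7274627685547), (34.652061462402344, 24.305986404418945), 9.680190086364746) 203.98532072134552
s18 120 ((569.7586059570312, -199.68247985839844), (26.129470825195312, 118.10440063476562), 10.423628807067871) 183.36565624061987
  lip 105 ((573.433349609375, -241.53688049316406), (39.24791717529297, 24.17713165283203), 8.12095832824707) 202.75428366167304
d18 109 ((563.4790649414062, -202.00660705566406), (21.937088012695312, 115.75857543945312), 15.725929260253906) 182.42523064558046
  lip 142 ((573.66552734375, -245.41867065429688), (35.12144470214844, 26.253829956054688), 10.574170112609863) 202.0783330758359
```

View pics/w18.png

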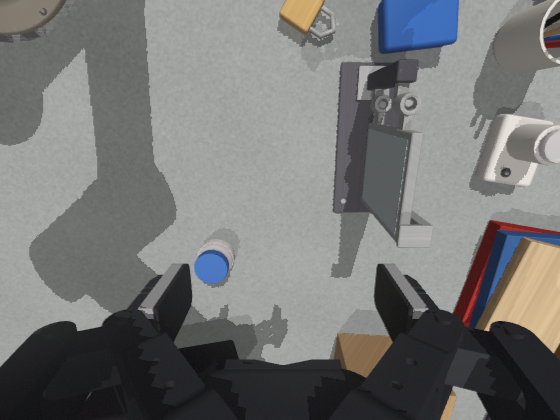

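View pics/s18c.png

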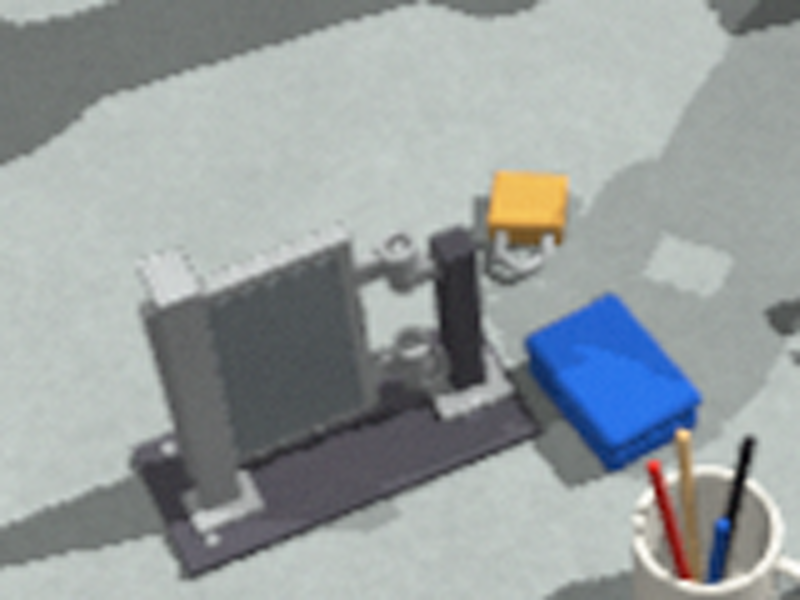

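View pics/d18c.png

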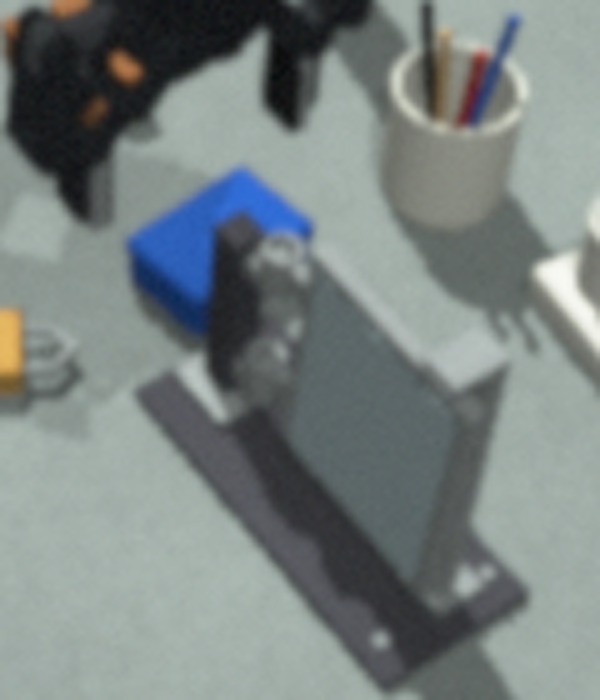

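```bash
python3 - <<'E'
from h import *
crop("w18",340,50,450,260,"w18c",4) if 0 else crop("w18",350,90,450,260,"w18c",4)
for n,lo,hi in [("w18",181,187),("s18",178,187),("d18",178,187)]:
    W=cloud(load(n))
    y=np.array([.0]);Q=W[(W[...,2]>lo)&(W[...,2]<hi)&(W[...,1]<-144)&(W[...,1]>-218)&(abs(W[...,0]-563)<25)]
    a=np.polyfit(Q[:,1],Q[:,0],1);r=Q[:,0]-np.polyval(a,Q[:,1]);k=abs(r)<8;a=np.polyfit(Q[k,1],Q[k,0],1)
    print(n,k.sum(),"yaw",np.degrees(np.arctan(-a[0])).round(2),"x@hinge y",np.polyval(a,-114.8).round(1),"sd",r[k].std().round(1),"x@-240",np.polyval(a,-240).round(1))
    F=W[(W[...,2]>60)&(W[...,2]<165)&(W[...,1]<-150)&(W[...,1]>-225)&(abs(W[...,0]-560)<18)]
    if len(F)>50:
        a=np.polyfit(F[:,1],F[:,0],1);print("  face",len(F),"yaw",np.degrees(np.arctan(-a[0])).round(2),"x@-240",np.polyval(a,-240).round(1),"x@-115",np.polyval(a,-114.8).round(1))
    B=W[(W[...,2]>4)&(W[...,2]<13)&(abs(W[...,0]-565)<90)&(W[...,1]<-50)&(W[...,1]>-290)]
E
```

```text
w18 892 yaw 9.86 x@hinge y 547.5 sd 3.5 x@-240 569.3
  face 1798 yaw 9.53 x@-240 562.5 x@-115 541.5
s18 112 yaw 8.47 x@hinge y 550.8 sd 3.9 x@-240 569.4
  face 607 yaw 9.2 x@-240 573.9 x@-115 553.6
d18 137 yaw 9.24 x@hinge y 547.3 sd 3.8 x@-240 567.7
  face 556 yaw 9.45 x@-240 562.1 x@-115 541.3
```

View pics/w18c.png

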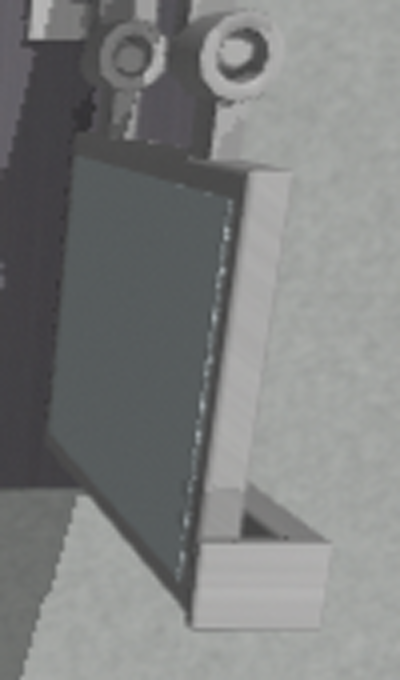

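The leaf hangs on both pins under the lip, but depth hints at a possible ~2 mm gap to the rest (leaf back at x≈575.7, rest face at x≈578). I'll check by touch with the closed fingers from the front.

```bash
python3 -m handwheel '[{"delta_pos":[1,2,0],"twist":[0,0,0],"jaw":0.8},{"delta_pos":[2,5,0],"twist":[0,0,0],"jaw":0.6},{"delta_pos":[3.5,8,0],"twist":[0,0,0],"jaw":0.4},{"delta_pos":[5,11,0],"twist":[0,0,0],"jaw":0.2},{"delta_pos":[6.5,14,0],"twist":[0,0,0],"jaw":0},{"delta_pos":[7.5,17,0],"twist":[0,0,0],"jaw":0},{"delta_pos":[8,19,0],"twist":[0,0,0],"jaw":0},{"delta_pos":[8.2,19.5,0],"twist":[0,0,0],"jaw":0},{"delta_pos":[8.2,19.5,0],"twist":[0,0,0],"jaw":0},{"delta_pos":[8.2,19.5,0],"twist":[0,0,0],"jaw":0}]' 20
python3 - <<'E'
from h import *
plan([541,-203.5,160],10)
c=grab("wrist","w19");grab("side","d19");crop("d19",270,190,390,330,"d19c",5)
E
```

```text
time_s: 24.05
eef_pos: [516.8, -208.0, 159.8]
ee_rot: [-0.704, 0.705, 0.063, -0.062]
force: [-0.1, 0.1, 0.9]
grip_width: 0.001
t 24.05 pos [ 516.8 -208.   159.8] yaw 10.17 down [ 1.e-03 -7.e-04 -1.e+00] F [-0.1  0.1  0.9] M [-0.01 -0.03 -0.02] g 0.001
 delta cm [ 2.46 -0.02  0.01] twist y 0.003
```

View pics/w19.png

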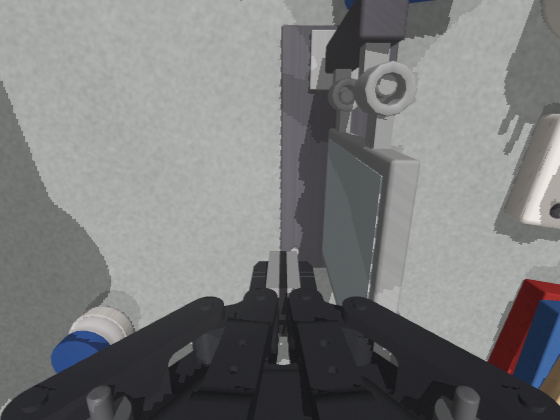

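```bash
python3 -m handwheel '[{"delta_pos":[0.3,0,0],"twist":[0,0,0],"jaw":0},{"delta_pos":[0.6,0,0],"twist":[0,0,0],"jaw":0},{"delta_pos":[0.9,0,0],"twist":[0,0,0],"jaw":0},{"delta_pos":[1.2,0,0],"twist":[0,0,0],"jaw":0},{"delta_pos":[1.4,0,0],"twist":[0,0,0],"jaw":0},{"delta_pos":[1.6,0,0],"twist":[0,0,0],"jaw":0},{"delta_pos":[1.7,0,0],"twist":[0,0,0],"jaw":0},{"delta_pos":[1.8,0,0],"twist":[0,0,0],"jaw":0},{"delta_pos":[1.8,0,0],"twist":[0,0,0],"jaw":0},{"delta_pos":[1.8,0,0],"twist":[0,0,0],"jaw":0}]' 20
python3 - <<'E'
from h import *
plan([541,-203.5,160],10)
c=grab("wrist","w20");crop("w20",280,60,420,320,"w20c",3)
E
```

```text
time_s: 24.98
eef_pos: [533.7, -204.7, 158.8]
ee_rot: [0.704, -0.704, -0.062, 0.063]
force: [0.4, -0.5, 0.6]
grip_width: -0.001
t 24.9833 pos [ 533.7 -204.7  158.8] yaw 10.14 down [-1.e-04  0.e+00 -1.e+00] F [ 0.4 -0.5  0.6] M [ 0.03 -0.03 -0.02] g -0.001
 delta cm [ 0.74 -0.12 -0.01] twist y 0.002
```

View pics/w20.png

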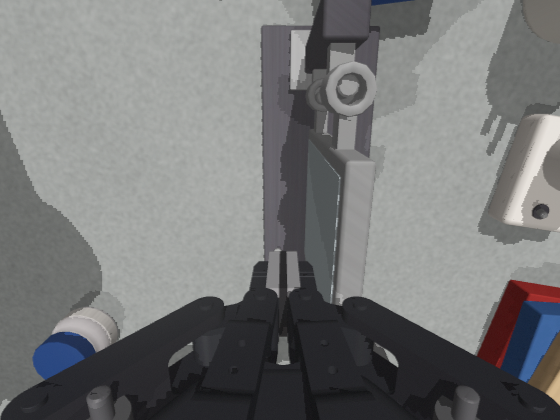

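```bash
python3 -m handwheel '[{"delta_pos":[0.1,0,0],"twist":[0,0,0],"jaw":0},{"delta_pos":[0.2,0,0],"twist":[0,0,0],"jaw":0},{"delta_pos":[0.3,0,0],"twist":[0,0,0],"jaw":0},{"delta_pos":[0.4,0,0],"twist":[0,0,0],"jaw":0},{"delta_pos":[0.5,0,0],"twist":[0,0,0],"jaw":0},{"delta_pos":[0.55,0,0],"twist":[0,0,0],"jaw":0},{"delta_pos":[0.6,0,0],"twist":[0,0,0],"jaw":0},{"delta_pos":[0.6,0,0],"twist":[0,0,0],"jaw":0},{"delta_pos":[0.6,0,0],"twist":[0,0,0],"jaw":0},{"delta_pos":[0.6,0,0],"twist":[0,0,0],"jaw":0}]' 20
python3 - <<'E'
from h import *
plan([541,-203.5,160],10)
c=grab("wrist","w21");crop("w21",250,120,390,320,"w21c",3)
E
```

```text
time_s: 25.87
eef_pos: [539.6, -203.7, 158.8]
ee_rot: [-0.704, 0.704, 0.062, -0.063]
force: [-0.2, -0.7, 0.0]
grip_width: 0.002
t 25.8667 pos [ 539.6 -203.7  158.8] yaw 10.14 down [-1.e-04 -0.e+00 -1.e+00] F [-0.2 -0.7  0. ] M [-0.03  0.02 -0.02] g 0.002
 delta cm [ 0.14 -0.12 -0.  ] twist y 0.002
```

View pics/w21c.png

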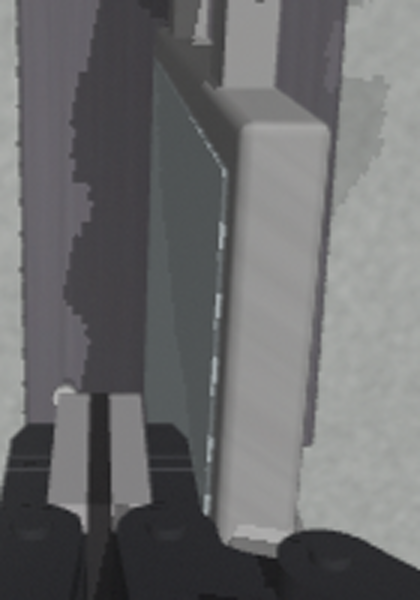

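```bash
python3 -m handwheel '[{"delta_pos":[0.04,0,0],"twist":[0,0,0],"jaw":0},{"delta_pos":[0.08,0,0],"twist":[0,0,0],"jaw":0},{"delta_pos":[0.12,0,0],"twist":[0,0,0],"jaw":0},{"delta_pos":[0.16,0,0],"twist":[0,0,0],"jaw":0},{"delta_pos":[0.2,0,0],"twist":[0,0,0],"jaw":0},{"delta_pos":[0.24,0,0],"twist":[0,0,0],"jaw":0},{"delta_pos":[0.28,0,0],"twist":[0,0,0],"jaw":0},{"delta_pos":[0.3,0,0],"twist":[0,0,0],"jaw":0},{"delta_pos":[0.3,0,0],"twist":[0,0,0],"jaw":0},{"delta_pos":[0.3,0,0],"twist":[0,0,0],"jaw":0}]' 20
python3 - <<'E'
from h import *
plan([541,-203.5,160],10)
c=grab("wrist","w22")
E
python3 -m handwheel '[{"delta_pos":[0.03,0,0],"twist":[0,0,0],"jaw":0},{"delta_pos":[0.06,0,0],"twist":[0,0,0],"jaw":0},{"delta_pos":[0.09,0,0],"twist":[0,0,0],"jaw":0},{"delta_pos":[0.12,0,0],"twist":[0,0,0],"jaw":0},{"delta_pos":[0.15,0,0],"twist":[0,0,0],"jaw":0},{"delta_pos":[0.15,0,0],"twist":[0,0,0],"jaw":0},{"delta_pos":[0.15,0,0],"twist":[0,0,0],"jaw":0},{"delta_pos":[0.15,0,0],"twist":[0,0,0],"jaw":0},{"delta_pos":[0.15,0,0],"twist":[0,0,0],"jaw":0},{"delta_pos":[0.15,0,0],"twist":[0,0,0],"jaw":0}]' 20
python3 - <<'E'
from h import *
plan([541,-203.5,160],10)
c=grab("wrist","w23");crop("w23",250,120,390,320,"w23c",3)
E
```

```text
time_s: 26.75
eef_pos: [542.6, -203.2, 158.9]
ee_rot: [-0.704, 0.704, 0.063, -0.062]
force: [-0.7, -0.6, -0.1]
grip_width: -0.005
t 26.75 pos [ 542.6 -203.2  158.9] yaw 10.14 down [ 0.e+00 -1.e-04 -1.e+00] F [-0.7 -0.6 -0.1] M [0.   0.03 0.05] g -0.005
 delta cm [-0.16 -0.11 -0.  ] twist y 0.002
time_s: 27.63
eef_pos: [544.1, -202.9, 158.9]
ee_rot: [-0.704, 0.704, 0.062, -0.063]
force: [-1.0, -0.1, -0.1]
grip_width: 0.003
t 27.6333 pos [ 544.1 -202.9  158.9] yaw 10.14 down [-0. -0. -1.] F [-1.  -0.1 -0.1] M [-0.03  0.03  0.03] g 0.003
 delta cm [-0.31 -0.11 -0.01] twist y 0.002
```

View pics/w23c.png

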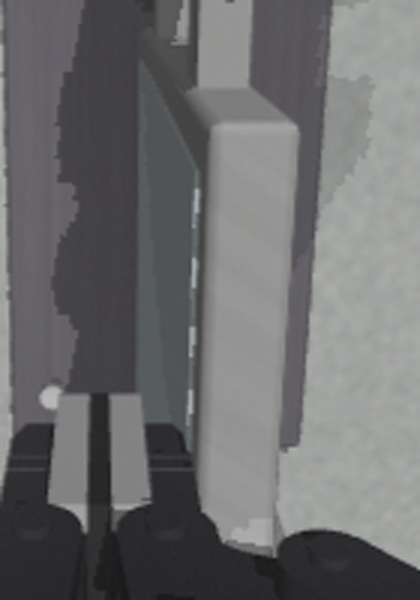

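```bash
python3 -m handwheel '[{"delta_pos":[0.03,0,0],"twist":[0,0,0],"jaw":0},{"delta_pos":[0.06,0,0],"twist":[0,0,0],"jaw":0},{"delta_pos":[0.09,0,0],"twist":[0,0,0],"jaw":0},{"delta_pos":[0.12,0,0],"twist":[0,0,0],"jaw":0},{"delta_pos":[0.15,0,0],"twist":[0,0,0],"jaw":0},{"delta_pos":[0.15,0,0],"twist":[0,0,0],"jaw":0},{"delta_pos":[0.15,0,0],"twist":[0,0,0],"jaw":0},{"delta_pos":[0.15,0,0],"twist":[0,0,0],"jaw":0},{"delta_pos":[0.15,0,0],"twist":[0,0,0],"jaw":0},{"delta_pos":[0.15,0,0],"twist":[0,0,0],"jaw":0}]' 20
python3 - <<'E'
from h import *
plan([541,-203.5,160],10)
c=grab("wrist","w24")
E
python3 -m handwheel '[{"delta_pos":[0.02,0,0],"twist":[0,0,0],"jaw":0},{"delta_pos":[0.04,0,0],"twist":[0,0,0],"jaw":0},{"delta_pos":[0.06,0,0],"twist":[0,0,0],"jaw":0},{"delta_pos":[0.08,0,0],"twist":[0,0,0],"jaw":0},{"delta_pos":[0.1,0,0],"twist":[0,0,0],"jaw":0},{"delta_pos":[0.1,0,0],"twist":[0,0,0],"jaw":0},{"delta_pos":[0.1,0,0],"twist":[0,0,0],"jaw":0},{"delta_pos":[0.1,0,0],"twist":[0,0,0],"jaw":0},{"delta_pos":[0.1,0,0],"twist":[0,0,0],"jaw":0},{"delta_pos":[0.1,0,0],"twist":[0,0,0],"jaw":0}]' 20
python3 - <<'E'
from h import *
plan([541,-203.5,160],10)
c=grab("wrist","w25");crop("w25",250,120,390,320,"w25c",3)
E
```

```text
time_s: 28.52
eef_pos: [544.4, -202.8, 158.9]
ee_rot: [0.704, -0.704, -0.061, 0.064]
force: [-9.6, -1.0, 4.3]
grip_width: -0.001
t 28.5167 pos [ 544.4 -202.8  158.9] yaw 10.14 down [-3.2e-03  1.0e-04 -1.0e+00] F [-9.6 -1.   4.3] M [-0.22  1.45 -0.01] g -0.001
 delta cm [-0.34 -0.11 -0.01] twist y 0.002
time_s: 29.4
eef_pos: [544.5, -202.8, 158.9]
ee_rot: [0.705, -0.704, -0.06, 0.064]
force: [-16.3, -1.0, 6.5]
grip_width: -0.001
t 29.4 pos [ 544.5 -202.8  158.9] yaw 10.14 down [-5.7e-03  2.0e-04 -1.0e+00] F [-16.3  -1.    6.5] M [-0.24  2.32  0.03] g -0.001
 delta cm [-0.35 -0.11 -0.01] twist y 0.002
```

View pics/w25c.png

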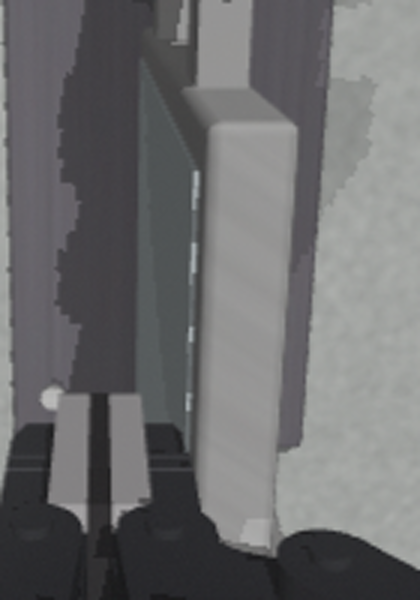

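The contact is stiff: no give over 0.4 mm, and the leaf's image is unchanged. The leaf was against the rest. Withdrawing.

```bash
python3 -m handwheel '[{"delta_pos":[-0.2,0,0],"twist":[0,0,0],"jaw":0},{"delta_pos":[-0.4,0,0],"twist":[0,0,0],"jaw":0},{"delta_pos":[-0.8,0,0],"twist":[0,0,0],"jaw":0},{"delta_pos":[-1.6,0,0],"twist":[0,0,0],"jaw":0},{"delta_pos":[-3,0,0],"twist":[0,0,0],"jaw":0},{"delta_pos":[-5,-1,0],"twist":[0,0,0],"jaw":0},{"delta_pos":[-8,-4,0],"twist":[0,0,0],"jaw":0},{"delta_pos":[-11,-8,0],"twist":[0,0,0],"jaw":0},{"delta_pos":[-12,-12,0],"twist":[0,0,0],"jaw":0},{"delta_pos":[-12,-16,0],"twist":[0,0,0],"jaw":0}]' 20
python3 - <<'E'
from h import *
plan([541,-203.5,160],10)
c=grab("wrist","w26");grab("scene","s26");grab("side","d26")
crop("d26",270,190,390,330,"d26c",5)
for n,lo,hi in [("w26",181,187),("s26",178,187),("d26",178,187)]:
    W=cloud(load(n))
    Q=W[(W[...,2]>lo)&(W[...,2]<hi)&(W[...,1]<-144)&(W[...,1]>-218)&(abs(W[...,0]-563)<25)]
    a=np.polyfit(Q[:,1],Q[:,0],1);r=Q[:,0]-np.polyval(a,Q[:,1]);k=abs(r)<8;a=np.polyfit(Q[k,1],Q[k,0],1)
    print(n,k.sum(),"yaw",np.degrees(np.arctan(-a[0])).round(2),"topz",np.median(Q[:,2]).round(1))
    F=W[(W[...,2]>60)&(W[...,2]<165)&(W[...,1]<-150)&(W[...,1]>-225)&(abs(W[...,0]-560)<18)]
    a=np.polyfit(F[:,1],F[:,0],1);print("  face yaw",np.degrees(np.arctan(-a[0])).round(2),"x@-240",np.polyval(a,-240).round(1))
E
```

```text
time_s: 30.28
eef_pos: [426.2, -223.4, 314.3]
ee_rot: [0.705, -0.704, -0.062, 0.062]
force: [0.7, -0.1, 0.0]
grip_width: 0.003
t 30.2833 pos [ 426.2 -223.4  314.3] yaw 10.05 down [-9.e-04  5.e-04 -1.e+00] F [ 0.7 -0.1  0. ] M [-0.02 -0.02 -0.02] g 0.003
 delta cm [11.66 15.42 -0.05] twist y 0.001
w26 1165 yaw 9.97 topz 183.9
  face yaw 9.53 x@-240 562.5
s26 117 yaw 9.93 topz 182.8
  face yaw 9.23 x@-240 573.9
d26 138 yaw 9.08 topz 181.7
  face yaw 9.48 x@-240 562.2
```

View pics/s26.png

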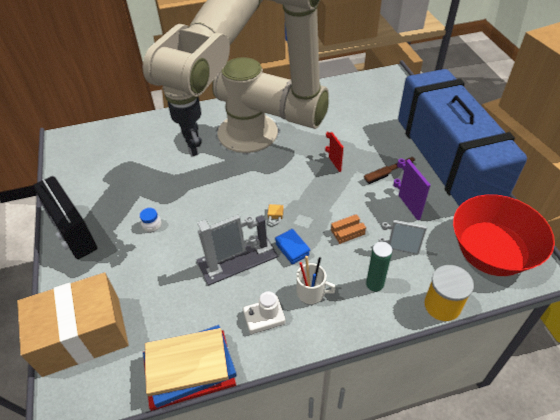

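View pics/d26c.png

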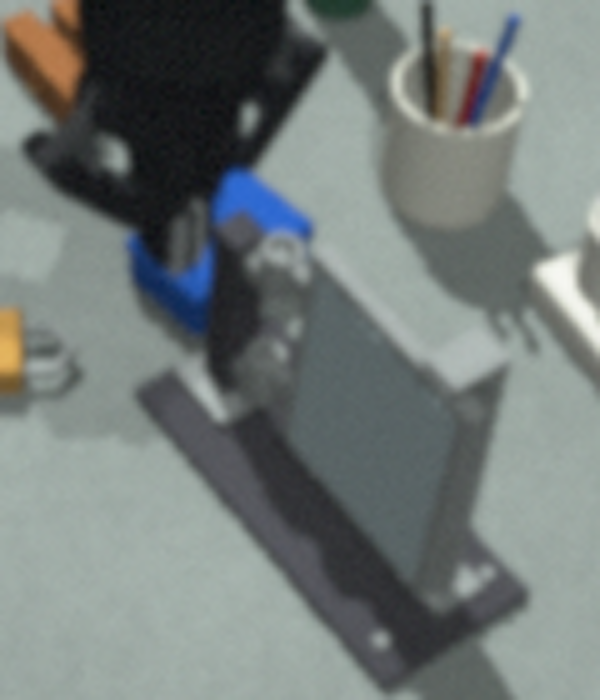

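Leaf pose is identical before and after the second push (face yaw 9.53° both times), it hangs under the lip, and the bystanders are where they were. Handing in.

```bash
python3 -c "
from rig import ctrl; print(ctrl.finish_job())"
```

```text
the job is handed in; nothing more can be done
None
```

I hung the larger grey leaf back on its stand, swung it closed against the rest, and handed the job in at about 30 s. No verdict was reported.

- **Hanging:** I took the leaf out of the wooden block by its top edge. I held it swung about 50° out to the front, lined it up on the pins by looking through the upper socket, and lowered it slowly. It took up load on the pins at TCP z = 154.0 mm (154.4 expected) with about 4 N.
- **Closing:** With the jaws loose, I swung it back along the hinge arc under the lip until it touched the rest at about 6 N.
- **Last checks:** Depth readings had suggested a gap of about 2 mm to the rest. I pressed again with closed fingers and met stiff contact: 10 N, then 16 N on one further step, firmer than needed. The leaf's face angle was the same before and after (9.53°), so I took the gap as measurement error. The scene and side views disagreed with the wrist view by up to about 1° on the leaf's angle.
- **Surroundings:** The robot was clear of everything at hand-in. By eye, the other things on the ledge had not moved in the final scene view; I did not measure them.

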